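# Hang the control box on the rack's rail and slide it to the stop collar

## Task

Hook the small control box over the rail under the light bar, between the two collars and nearer the thin one, then slide it along the rail until you feel it gently touch the sleeve of the thick collar, and let go so that it hangs there by its hook. The collars mark set places, so do not push either of them along the rail. Do not bump the light bar, set the box down on the rail gently, and leave the other things on the table alone.

Things in the scene. Friction and masses are not known exactly. Their poses are not given: they have to be found in the camera images.
- hanger: Control box with a hook, loose, standing on the metal unit, 0.15 to 0.27 kg. Grey box: x -21 to +29, 80 mm wide (y), 60 mm high, two black knobs on its front (-x). Origin: centre of the underside, z up. On top an aluminium hook 40 mm wide in y (-20 to +20) and a black grip fin in front: see hook, fin. Hung, its front faces the robot's side and it stays upright by itself.
- hook (a point): Rail axis when hung: (0, 0, 122) mm in the hanger's frame, same axes. Hook from the side is an upside-down U: front stem x -18 to -13 up from the box, bridge underside z 130 (top 136), rear lip x +13 to +18 down to z 106. The rail enters from the rear (+x) through the 46 mm gap between lip and box top, then up into the 26 mm wide U as the box is lowered.
- fin (a point): Point in the grip fin where to pinch it, closing along y: (-55, 0, 110) mm in the hanger's frame, same axes. The fin is 12 mm thick (y -6 to +6), x -77 to -17, z 95 to 125. A tool whose body leans back to the fin's front (-x) by 20 to 35 degrees from vertical clears the stem and later the light bar.
- rack: Fixed rack. Origin on the table under the rail's middle; y along the rail, x away from the robot, z up; yaw varies. Round steel rail, 16 mm diameter, axis 215 mm above the table, 480 mm long between two posts (24 x 22 mm, at y -250 and +250) that carry the light bar, with 90 x 30 x 8 mm feet. The space in front of (-x), below and behind the rail is free.
- rail_mid (a point): Middle of the rail on its axis, at (0, 0, 215 mm) in the rack's frame, same axes.
- unit: Fixed metal case, 130 x 130 mm, its flat top 90 mm above the table, right of the rack; the hanger stands on it. Origin: centre of its underside.
- lightbar: Aluminium light bar fixed across the tops of the posts: 102 mm deep (x -51 to +51), 530 mm long, 30 mm high. Origin: centre of its underside, 325 mm above the table, 110 mm above the rail's axis; axes as the rack. A gripper pointing straight down cannot work below it.
- thick_collar: The thick one of two steel rings on the rail: 40 mm diameter, y -12 to +12, at either end of the rail. Origin: its centre on the rail's axis; axes as the rack. A 30 mm sleeve, 60 mm long, clamped in it, sticks out 2 to 34 mm towards the hook, not measured: feel for it. At touch, hook point and centre are 34 to 66 mm apart. The collar holds against 8 N but slips along the rail over 12 N.
- thin_collar: The other ring, toward the other end of the rail: 40 mm diameter, 8 mm long (y -4 to +4). Origin: its centre, on the rail's axis; axes as the rack. Also held by about 12 N of friction.
- mug: White mug, 76 mm diameter, 85 mm high, loose bystander left of the work. Origin: centre of its underside.
- screwdriver: Screwdriver lying on the table between robot and rack, loose bystander.
- jar: Clear plastic jar, 56 mm diameter, 70 mm high, loose bystander to the right of the rack. Origin: centre of its underside.
Things that resemble listed ones, but are neither listed nor needed, are in the scene too. What is shaped like the hanger but blue or orange is not meant.

How it is judged:
On the way, in this order (a step that is already met when the one before it is completed fails the run):
1. the control box's hook rests on the rail between the collars, nearer the thin one (x of hook in the frame of rail_mid between -0.009 and 0.009 m and z of hook in the frame of rail_mid between -0.005 and 0.005 m and contact force between hanger and rack above 0.5 N and distance between hook and thick_collar above 0.12 m and (y of each of hook, thin_collar in the frame of thick_collar below 0 m or y of each of hook, thin_collar in the frame of thick_collar above 0 m)), for 0.1 s.
2. hooked on the rail, it has been slid up to touch the thick collar or its sleeve (x of hook in the frame of rail_mid between -0.009 and 0.009 m and z of hook in the frame of rail_mid between -0.005 and 0.005 m and contact force between hanger and thick_collar above 0.5 N and distance between hook and thick_collar below 0.07 m and (y of each of hook, thin_collar in the frame of thick_collar below 0 m or y of each of hook, thin_collar in the frame of thick_collar above 0 m)), for 0.1 s.
At the end, for the whole second after the job is handed in: Released, the box hangs at rest by its hook on the rail (hook point within 9 mm fore and aft and 5 mm in height of the rail's axis), under 11 degrees off upright, between the collars, hook point within 70 mm of the thick collar's centre; neither collar has shifted over 3 mm (x of hook in the frame of rail_mid between -0.009 and 0.009 m and z of hook in the frame of rail_mid between -0.005 and 0.005 m and distance between hook and thick_collar below 0.07 m and (y of each of hook, thin_collar in the frame of thick_collar below 0 m or y of each of hook, thin_collar in the frame of thick_collar above 0 m) and angle between hanger's own z axis and vertical below 0.2 rad and linear speed of hanger below 0.03 m/s and distance of each of thick_collar, thin_collar from where it was at the start of the episode below 0.003 m); the robot touches nothing.
It fails at once if a collar is pushed along the rail by more than 3 mm (distance of any of thick_collar, thin_collar from where it was at the start of the episode above 0.003 m).
It fails at once if the light bar is bumped (over 5 N) (contact force between any of the arm, the fingers, hanger and lightbar above 5 N).
It fails at once if the box is set on the rack roughly (over 40 N) (contact force between hanger and rack above 40 N).
It fails at once if a bystander is moved by more than 25 mm (distance of any of mug, screwdriver, jar from where it was at the start of the episode above 0.025 m).
It also fails if it takes over 48 s, if anything falls off the work surface, if the arm or the gripper's body presses on something with over 40 N, if the wrist force passes 120 N, or if a joint passes its speed limit or range.

## Robot

A 6-joint arm with a two-finger parallel gripper is mounted at the origin on the work surface. World frame = base frame: x ahead of the robot, y to its left, z up, the work surface at z = 0. Lengths are in m, angles in rad, forces in N, time in s.
With the tool pointing down it reaches from about 0.375 to 0.9 m from the base axis. Payload 3.1 kg.
Tool frame: the origin (TCP) lies between the finger pads; the fingertips stand 25 mm ahead of it and the grasp point (between the pads) lies 6 mm ahead of it; y points along the fingers, x is the direction in which the jaws open and shut, and the axes are right-handed (so a half turn about y gives the same grasp; the last joint's range is limited). The gripper opens to 87 mm and grips with 3 to 60 N. Pads are 19 mm wide; open, the fingers measure 117 mm over their backs; the gripper's body (75 mm by 190 mm) begins 51 mm behind the grasp point.
Start: joints at [1.157, 0.527, 1.433, -0, 1.181, -0.178], TCP at [0.145, 0.608, 0.248] pointing down, gripper open.
Joint ranges: [-3.08, 3.08], [-0.75, 2.2], [0.22, 2.44], [-1.43, 4.57], [0, 2.65], [-2.85, 2.85]. Speed limits (rad/s): [2.79, 2.79, 3.14, 3.14, 3.14, 3.14].

## Interface

Orientations are given as a unit quaternion [x, y, z, w].
In Python, from rig import robot gives the robot as it stands.
- The arm moves only by the tool carry_out, never from a script. Its argument "moves" is a list of rows, each a list of 7 numbers: the opening, from 0 (shut) to 1 (fully open), then the shift along the tool's x, y, z in cm, then the turn, a rotation vector about the tool's x, y, z in rad. In form: [[grip, x, y, z, rx, ry, rz], ...]. A call has 1 to 20 rows; each row is the pose to reach, as a shift and turn from the pose commanded when the call began, along the tool's axes at that moment; what a row does not reach only later rows make up. A row lasts 1/10 s, in which the tool goes at most 50 mm and 8.59 degrees, less where a joint would pass 70% of its speed; a pose out of reach is approached as far as the arm can. A call with a gripper value outside its range is refused whole. The fingers move at their own pace and stop on an object; "force" is the grip in N (left out, the last holds). Time passes only in rows, so rows that repeat a pose let the fingers close. It gives the time, the measured TCP pose, the force and the opening at its end, in the units of the state.
- robot.get_obs(): the state, without advancing time (a new reading comes with each control period).
- robot.camera(name): name is "scene" or "top"; returns the picture (384x512x3 uint8, red, green, blue); there is no depth.
- robot.camera_params(name): a dict with "fx", "fy", "cx", "cy" (pixels), "extrinsics" (4x4, takes a point from camera to world coordinates). Camera axes: x right, y down, z forward; pixel columns grow to the right and rows downward; lengths in m; the calibration is good to about 2 mm. A picture is of the moment at which its call begins. camera_params takes no time and is no camera call.
- robot.hand_in(): hands the job in, once; it reports no verdict.
The state is a dict: "time": time; "q": joint angles; "joint_velocities": joint speeds; "joint_torque": joint torques, N m; "position": TCP position; "tool_rot": TCP orientation; "ft_force": force on the tool from outside, world axes, zero at the start; "moment": the same for the moment, N m; "grip_width": finger opening in m.
Only numpy, scipy, OpenCV 4.12 (cv2) and the standard library are available. Lean on these libraries where they do the work, as an engineer would, in place of code of your own. Each camera call takes 0.05 s, during which the arm holds its last target.

## Working session

There is one attempt and no reset: what is moved stays moved. The work goes in short steps, Python scripts to look and compute and a tool call to move; the robot and the scene stay as the last step left them, time stands still between calls to the robot, and variables do not carry over. Pictures are saved under pics/ and viewed, and the job is handed in when it is done.

Besides the shell and the picture viewer there is one more tool, called after "Call:" as name(argument=value, ...) on one line, values as JSON. carry_out: Moves the arm, as the interface text tells. Its arguments: {"type":"object","properties":{"moves":{"type":"array"},"force":{"type":"number"}},"required":["moves"]}

```bash
ls; mkdir -p pics
python3 - <<'E'
from rig import robot
import cv2
for n in ("scene","top"):
    im=robot.camera(n); cv2.imwrite(f"pics/{n}0.png",im[:,:,::-1])
    p=robot.camera_params(n); print(n,p)
o=robot.get_obs(); print(o)
E
```

```text
pics
scene {'fx': 424.2663392363846, 'fy': 424.2663392363846, 'cx': 259.455177890802, 'cy': 195.89871296871166, 'extrinsics': array([[-0.37289269,  0.65138755, -0.66079142,  1.4528421 ],
       [ 0.92776825,  0.2725245 , -0.25490484,  0.34943272],
       [ 0.01404001, -0.70811345, -0.70595908,  1.28003938],
       [ 0.        ,  0.        ,  0.        ,  1.        ]])}
top {'fx': 396.2493946907729, 'fy': 396.2493946907729, 'cx': 255.03733308718972, 'cy': 191.7429079222602, 'extrinsics': array([[-0.05353544, -0.97418133,  0.21932781,  0.18286563],
       [-0.99856423,  0.05263515, -0.00995036, -0.03915241],
       [-0.0018509 , -0.2195456 , -0.97560048,  1.46451744],
       [ 0.        ,  0.        ,  0.        ,  1.        ]])}
{'time': 0.1, 'q': array([ 1.15748192e+00,  5.28399827e-01,  1.43379016e+00, -1.04138882e-05,
        1.18141204e+00, -1.78508258e-01]), 'joint_velocities': array([-1.94682287e-03, -5.29653552e-04, -2.68059746e-03,  7.90918659e-04,
        9.75048248e-04, -8.69281278e-06]), 'joint_torque': array([-1.25912406e-04, -4.40987206e+01, -1.77150500e+01,  6.34612190e-02,
        5.33189694e-02, -4.10324139e-05]), 'position': array([0.14513327, 0.60727369, 0.246648  ]), 'tool_rot': array([ 0.55546074,  0.43736679, -0.43861758, -0.55478669]), 'ft_force': array([ 0.30591996, -0.01250798, -0.1617412 ]), 'moment': array([ 0.00696646, -0.06378155,  0.00143668]), 'grip_width': 0.08644009697795088}
```

View pics/scene0.png

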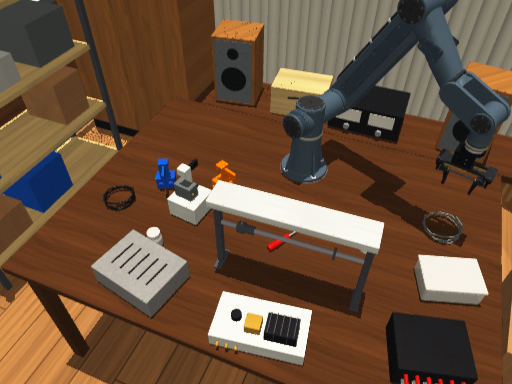

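View pics/top0.png

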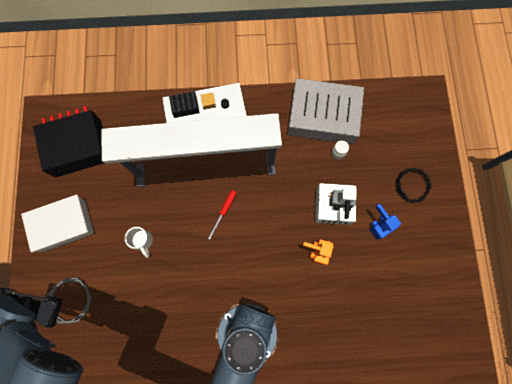

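Run:
```python
from rig import robot
from scipy.spatial.transform import Rotation as R
print(R.from_quat(robot.get_obs()['tool_rot']).as_matrix().round(3))
import cv2
s=cv2.imread('pics/scene0.png');t=cv2.imread('pics/top0.png')
cv2.imwrite('pics/s_l.png',cv2.resize(s[90:260,110:380],None,fx=2.9,fy=2.9,interpolation=cv2.INTER_CUBIC))
cv2.imwrite('pics/t_l.png',cv2.resize(t[20:210,170:430],None,fx=3,fy=3,interpolation=cv2.INTER_CUBIC))
```

```text
[[ 0.233 -0.001 -0.973]
 [ 0.973 -0.002  0.233]
 [-0.002 -1.     0.   ]]
```

View pics/s_l.png

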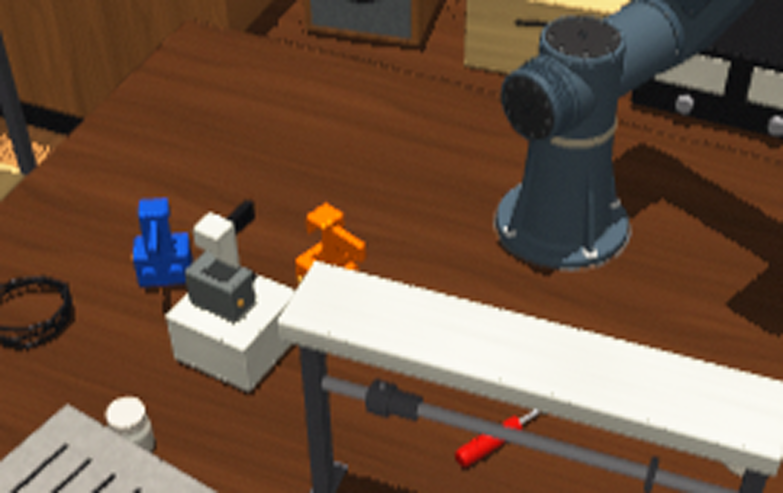

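View pics/t_l.png

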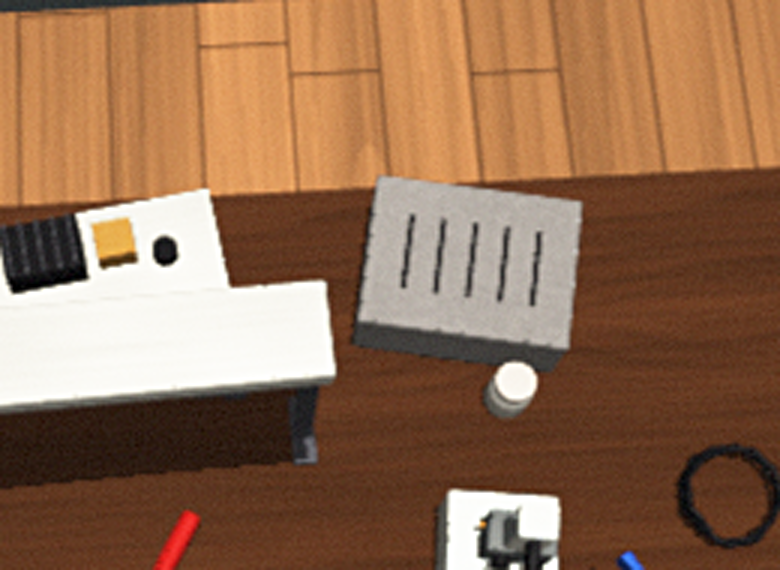

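Run:
```python
import cv2
s=cv2.imread('pics/scene0.png');t=cv2.imread('pics/top0.png')
a=cv2.resize(s[145:235,145:245],None,fx=6,fy=6,interpolation=cv2.INTER_CUBIC)
cv2.imwrite('pics/s_h.png',a)
cv2.imwrite('pics/t_h.png',cv2.resize(t[170:270,295:415],None,fx=6,fy=6,interpolation=cv2.INTER_CUBIC))
cv2.imwrite('pics/s_r.png',cv2.resize(s[180:315,200:390],None,fx=4.2,fy=4.2,interpolation=cv2.INTER_CUBIC))
```

```text
(no output)
```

View pics/s_h.png

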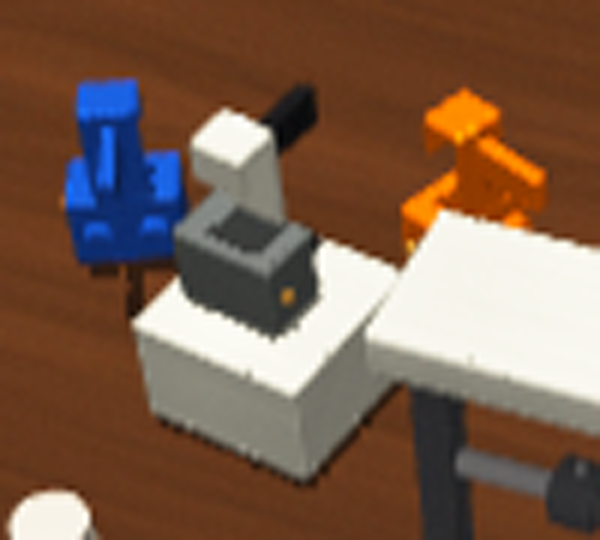

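View pics/t_h.png

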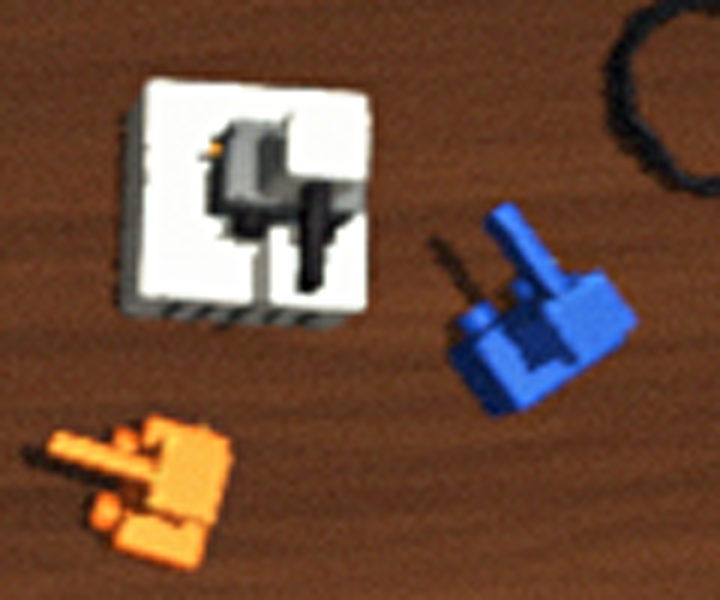

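View pics/s_r.png

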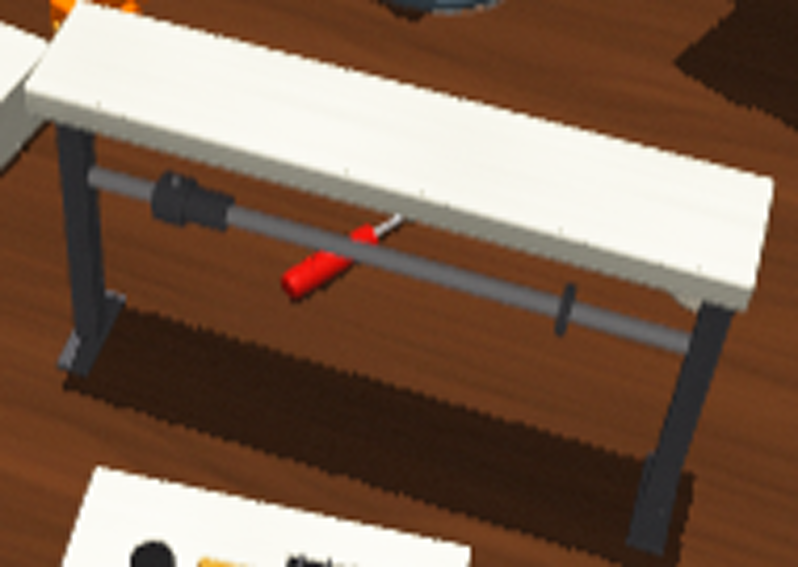

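Run:
```python
import cv2,numpy as np
s=cv2.imread('pics/scene0.png');t=cv2.imread('pics/top0.png')
def crop(im,x0,y0,x1,y1,f,name,step):
    a=cv2.resize(im[y0:y1,x0:x1],None,fx=f,fy=f,interpolation=cv2.INTER_NEAREST)
    for x in range(x0,x1):
        if x%step==0:
            cv2.line(a,((x-x0)*f,0),((x-x0)*f,6),(0,255,255),1); cv2.putText(a,str(x),((x-x0)*f,18),0,.38,(0,255,255),1)
    for y in range(y0,y1):
        if y%step==0:
            cv2.line(a,(0,(y-y0)*f),(6,(y-y0)*f),(0,255,255),1); cv2.putText(a,str(y),(8,(y-y0)*f+5),0,.38,(0,255,255),1)
    cv2.imwrite(name,a)
crop(s,160,155,210,205,12,'pics/sh2.png',5)
crop(t,315,180,365,225,13,'pics/th2.png',5)
crop(s,205,180,305,250,8,'pics/sr2.png',5)
crop(s,300,210,395,285,8,'pics/sr3.png',5)
crop(t,95,75,295,190,4,'pics/tb.png',10)
```

```text
(no output)
```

View pics/sh2.png

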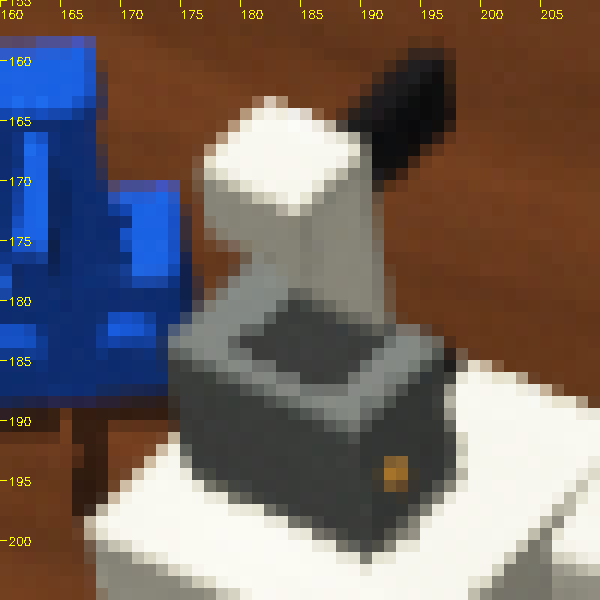

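View pics/th2.png

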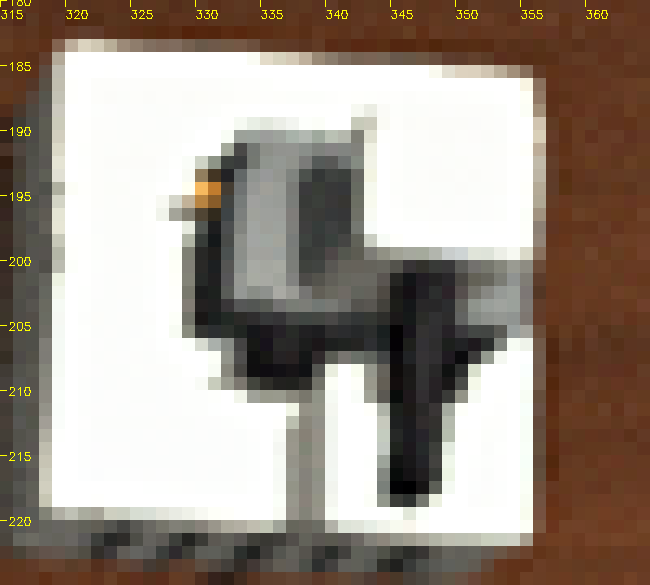

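View pics/sr2.png

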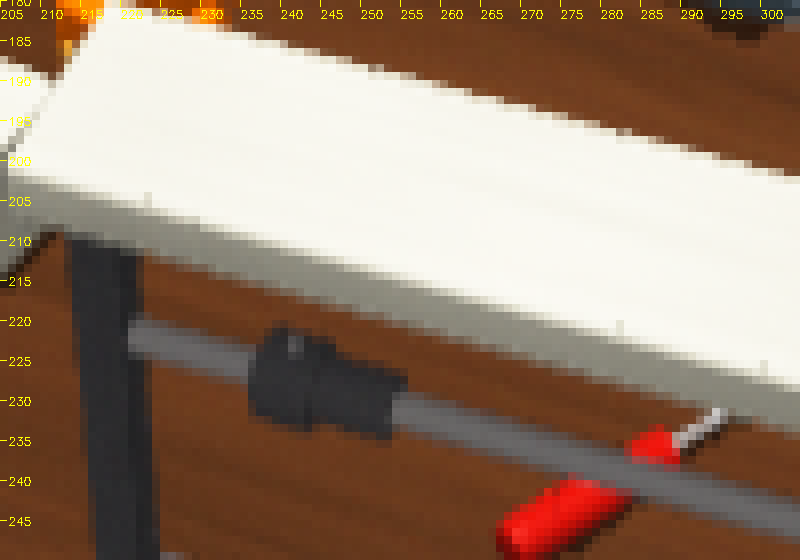

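View pics/sr3.png

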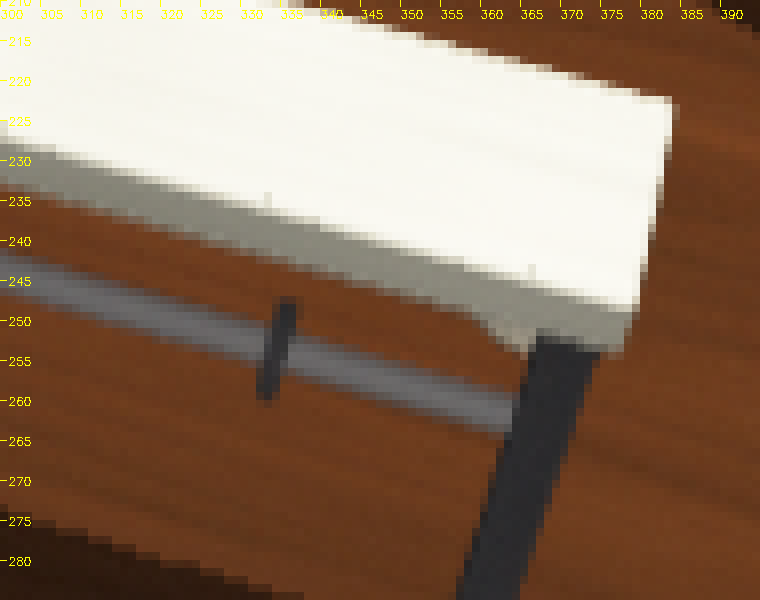

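View pics/tb.png

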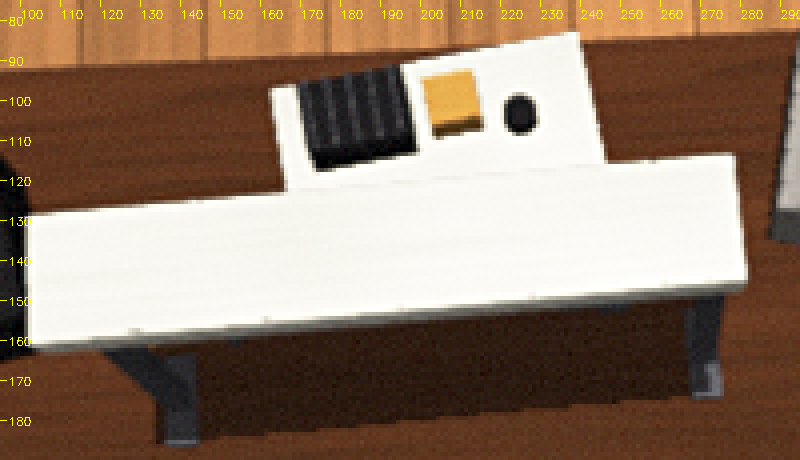

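```bash
cat > h.py <<'E'
import numpy as np
from rig import robot
P={n:robot.camera_params(n) for n in("scene","top")}
def ray(n,u,v):
    p=P[n];E=p['extrinsics'];d=E[:3,:3]@np.array([(u-p['cx'])/p['fx'],(v-p['cy'])/p['fy'],1]);return E[:3,3],d
def onz(n,u,v,z):
    o,d=ray(n,u,v);return o+d*(z-o[2])/d[2]
def proj(n,X):
    p=P[n];E=p['extrinsics'];c=E[:3,:3].T@(np.asarray(X,float)-E[:3,3]);return np.array([p['fx']*c[0]/c[2]+p['cx'],p['fy']*c[1]/c[2]+p['cy']])
E
python3 - <<'E'
from h import *
np.set_printoptions(precision=4,suppress=True)
print('rail');
for u,v in[(222,221.7),(302,244),(362.5,261.3)]: print(onz('scene',u,v,.215))
print('thick/thin');
for u,v in[(236.6,226.5),(244.5,227.5),(254,231.5),(333.7,253.5)]: print(onz('scene',u,v,.215))
print('bar scene')
for u,v in[(206,202.5),(379.5,248.7),(383.8,222)]: print(onz('scene',u,v,.355))
print('bar top')
for u,v in[(102,128),(278.5,114),(281.5,146),(103,161)]: print(onz('top',u,v,.355))
print('bridge')
for u,v in[(182.5,162.7),(190.2,167.6),(184.2,172.7),(176.5,168),(183.4,167.8)]: print(onz('scene',u,v,.226))
for u,v in[(342.3,199.3),(343,188)]: print(onz('top',u,v,.226))
print('fin end top')
for u,v in[(344.3,219),(348.9,219),(347.5,201)]: print(onz('top',u,v,.215))
print('unit top')
for u,v in[(319.5,183),(356.3,185.5),(356,221.7),(318.5,219.5)]: print(onz('top',u,v,.09))
E
```

```text
rail
[ 0.6178 -0.1052  0.215 ]
[0.6056 0.1717 0.215 ]
[0.5987 0.3658 0.215 ]
thick/thin
[ 0.6184 -0.0514  0.215 ]
[ 0.6124 -0.0256  0.215 ]
[0.6163 0.01   0.215 ]
[0.6036 0.2754 0.215 ]
bar scene
[ 0.6759 -0.1236  0.355 ]
[0.6506 0.398  0.355 ]
[0.5469 0.3913 0.355 ]
bar top
[0.6513 0.3945 0.355 ]
[ 0.6674 -0.1336  0.355 ]
[ 0.566  -0.1357  0.355 ]
[0.5483 0.3884 0.355 ]
bridge
[ 0.4133 -0.368   0.226 ]
[ 0.4269 -0.3275  0.226 ]
[ 0.4609 -0.3342  0.226 ]
[ 0.4488 -0.3736  0.226 ]
[ 0.4378 -0.3504  0.226 ]
[ 0.4216 -0.3283  0.226 ]
[ 0.4584 -0.3343  0.226 ]
fin end top
[ 0.3597 -0.3307  0.215 ]
[ 0.3589 -0.3453  0.215 ]
[ 0.4173 -0.347   0.215 ]
unit top
[ 0.5114 -0.2848  0.09  ]
[ 0.4952 -0.415   0.09  ]
[ 0.3657 -0.3997  0.09  ]
[ 0.3805 -0.2696  0.09  ]
```

Run:
```python
from h import *
np.set_printoptions(precision=4,suppress=True)
def e(a,b,z,n='scene'):
    A=onz(n,*a,z);B=onz(n,*b,z);d=B-A;print(A[:2],B[:2],np.linalg.norm(d).round(4),'yawY',np.arctan2(-d[0],d[1]).round(3),'yawX',np.arctan2(d[1],d[0]).round(3))
e((173.8,183.8),(189.7,191.3),.15)   # rear top edge
e((197.3,184),(189.7,191.3),.15)
e((175.5,195.5),(190.5,202),.09)
e((198.5,194.5),(190.5,202),.09)
import cv2
t=cv2.imread('pics/top0.png').astype(int).sum(2)
s=cv2.imread('pics/scene0.png').astype(int).sum(2)
for v in range(205,220): print(v,t[v,340:356])
print()
for v in range(157,172): print(v,s[v,184:200])
# predicted
def T(x,y,yaw,p):
    c,s_=np.cos(yaw),np.sin(yaw);return [x+c*p[0]-s_*p[1],y+s_*p[0]+c*p[1],.09+p[2]]
for yaw in(-.16,-.22):
    print(yaw)
    for n,p in dict(finL=(-.077,.006,.125),finR=(-.077,-.006,.125),finRlow=(-.077,-.006,.095),brFL=(-.018,.02,.136),brFR=(-.018,-.02,.136),brRL=(.018,.02,.136),brRR=(.018,-.02,.136),boxRL=(.029,.04,.06),boxRR=(.029,-.04,.06),boxFL=(-.021,.04,.06)).items():
        X=T(.4378,-.3504,yaw,p);print(n,proj('top',X).round(1),proj('scene',X).round(1))
```

```text
[ 0.4615 -0.389 ] [ 0.4745 -0.3125] 0.0776 yawY -0.168 yawX 1.402
[ 0.4274 -0.3049] [ 0.4745 -0.3125] 0.0477 yawY -1.732 yawX -0.161
[ 0.4653 -0.388 ] [ 0.4742 -0.3161] 0.0724 yawY -0.124 yawX 1.447
[ 0.4252 -0.3068] [ 0.4742 -0.3161] 0.0499 yawY -1.759 yawX -0.188
205 [136 133 119 132  87   9  70 151 144 109 176 206 204 264 472 485]
206 [ 90  99 107 143 100  10  88 153 136  87 103  84 130 384 742 716]
207 [268 349 322 289 205  35 105 158 145  89  32 177 447 734 765 764]
208 [694 765 741 440 292  35  72 152 118  48 137 645 765 765 765 758]
209 [752 765 758 447 280  45  77 149 110  71 224 727 765 765 765 754]
210 [739 765 751 471 261  30  81 145 107 173 430 743 765 763 765 745]
211 [732 765 765 760 522  87  75 120 163 497 758 765 764 761 765 753]
212 [727 765 765 765 589  94  81 137 146 540 765 765 760 760 765 748]
213 [727 765 765 765 591 116  85 117 144 546 763 764 758 759 765 748]
214 [730 765 765 765 587  95  80 119 182 685 765 764 756 762 765 752]
215 [730 765 765 762 475  52  71 109 196 721 765 762 759 761 765 750]
216 [732 765 765 764 397  30  58  94 168 710 765 761 756 761 765
[... 1250 characters left out ...]
200 206 202 208]
-0.16
finL [344.7 218. ] [197.4 159.4]
finR [348.4 218.4] [194.9 158.3]
finRlow [346.3 219.8] [195.6 164.2]
brFL [342.1 198.8] [190.6 167. ]
brFR [354.6 200.1] [182.2 163.3]
brRL [342.7 187.9] [184.6 172.4]
brRR [355.2 189.2] [176.2 168.6]
boxRL [332.3 189.3] [189.2 190.8]
boxRR [355.8 191.7] [172.7 183.2]
boxFL [331.3 203.6] [197.2 183.2]
-0.22
finL [343.2 217.7] [198.2 159.9]
finR [347.  218.3] [195.9 158.7]
finRlow [344.9 219.8] [196.6 164.6]
brFL [341.8 198.4] [190.6 167.3]
brFR [354.3 200.4] [182.6 163.2]
brRL [343.1 187.6] [184.2 172.5]
brRR [355.5 189.6] [176.2 168.3]
boxRL [332.8 188.7] [188.5 191. ]
boxRR [356.2 192.5] [172.8 182.7]
boxFL [331.  202.9] [197.  183.6]
```

```bash
cat >> h.py <<'E'
from scipy.spatial.transform import Rotation as R
def toolrot(yaw,L):
    xh=np.array([np.cos(yaw),np.sin(yaw),0]);yh=np.array([-np.sin(yaw),np.cos(yaw),0]);zz=np.array([0,0,1.])
    y=np.sin(L)*xh-np.cos(L)*zz
    return np.c_[yh,y,np.cross(yh,y)]
def delta(p,yaw,L,grasp=True,cmd=None):
    """p = desired grasp point (or TCP)"""
    o=robot.get_obs(); R0=R.from_quat(o['tool_rot']).as_matrix(); p0=o['position']
    if cmd is not None: p0,R0=cmd
    Rt=toolrot(yaw,L); p=np.asarray(p,float)
    if grasp: p=p-.006*Rt[:,1]
    return (100*R0.T@(p-p0)).round(2), R.from_matrix(R0.T@Rt).as_rotvec().round(3)
E
python3 - <<'E'
from h import *
L0=0
for p in [(.40,.30,.33),(.46,0,.33)]: print(delta(p,-.17,0))
E
```

```text
(array([-23.97,  -8.9 , -31.93]), array([-0.   , -0.065, -0.002]))
(array([-51.75,  -8.85, -44.75]), array([-0.   , -0.065, -0.002]))
```

Call:
carry_out(moves=[[1,-24,-9,-32,0,-0.065,0],[1,-24,-9,-32,0,-0.065,0],[1,-24,-9,-32,0,-0.065,0],[1,-24,-9,-32,0,-0.065,0],[1,-24,-9,-32,0,-0.065,0],[1,-24,-9,-32,0,-0.065,0],[1,-24,-9,-32,0,-0.065,0],[1,-24,-9,-32,0,-0.065,0],[1,-24,-9,-32,0,-0.065,0],[1,-52,-9,-45,0,-0.065,0],[1,-52,-9,-45,0,-0.065,0],[1,-52,-9,-45,0,-0.065,0],[1,-52,-9,-45,0,-0.065,0],[1,-52,-9,-45,0,-0.065,0],[1,-52,-9,-45,0,-0.065,0],[1,-52,-9,-45,0,-0.065,0],[1,-52,-9,-45,0,-0.065,0]])

```text
time: 1.8
position: [0.462, -0.0033, 0.337]
tool_rot: [-0.541, -0.455, 0.455, 0.542]
ft_force: [0.0, -0.0, 0.0]
grip_width: 0.087
```

Run:
```python
from h import *
yaw=-.165;h=np.array([.4378,-.3504,.09])
g=h+[-.057*np.cos(yaw),-.057*np.sin(yaw),.110]
a=toolrot(yaw,.593)[:,1]
print(g,delta(g-.11*a,yaw,.593),delta(g-.06*a,yaw,.593))
```

```text
[ 0.38157415 -0.34103762  0.2       ] (array([-34.71,   4.07,   8.58]), array([-0.594, -0.008, -0.002])) (array([-34.69,   8.21,   5.78]), array([-0.594, -0.008, -0.002]))
```

Call:
carry_out(moves=[[1,-34.7,4.1,8.6,-0.594,-0.008,-0.002],[1,-34.7,4.1,8.6,-0.594,-0.008,-0.002],[1,-34.7,4.1,8.6,-0.594,-0.008,-0.002],[1,-34.7,4.1,8.6,-0.594,-0.008,-0.002],[1,-34.7,4.1,8.6,-0.594,-0.008,-0.002],[1,-34.7,4.1,8.6,-0.594,-0.008,-0.002],[1,-34.7,4.1,8.6,-0.594,-0.008,-0.002],[1,-34.7,4.1,8.6,-0.594,-0.008,-0.002],[1,-34.7,4.1,8.6,-0.594,-0.008,-0.002],[1,-34.7,4.1,8.6,-0.594,-0.008,-0.002],[1,-34.7,4.1,8.6,-0.594,-0.008,-0.002],[1,-34.7,4.1,8.6,-0.594,-0.008,-0.002]])

```text
time: 3.0
position: [0.3776, -0.3063, 0.3427]
tool_rot: [0.673, 0.548, -0.314, -0.386]
ft_force: [0.3, 0.3, -0.5]
grip_width: 0.0868
```

Run:
```python
from h import *
import cv2
yaw=-.165;h=np.array([.4378,-.3504,.09])
g=h+[-.057*np.cos(yaw),-.057*np.sin(yaw),.110]
print(delta(g,yaw,.593),robot.get_obs()['q'].round(3))
s=robot.camera('scene')[:,:,::-1];t=robot.camera('top')[:,:,::-1]
cv2.imwrite('pics/a1.png',np.hstack([cv2.resize(s[100:240,120:250],(390,420)),cv2.resize(t[150:290,270:400],(390,420))]))
```

```text
(array([-3.34, 12.27,  6.31]), array([-0.063, -0.033, -0.021])) [-1.168  0.082  1.947  0.571  0.877 -2.854]
```

View pics/a1.png

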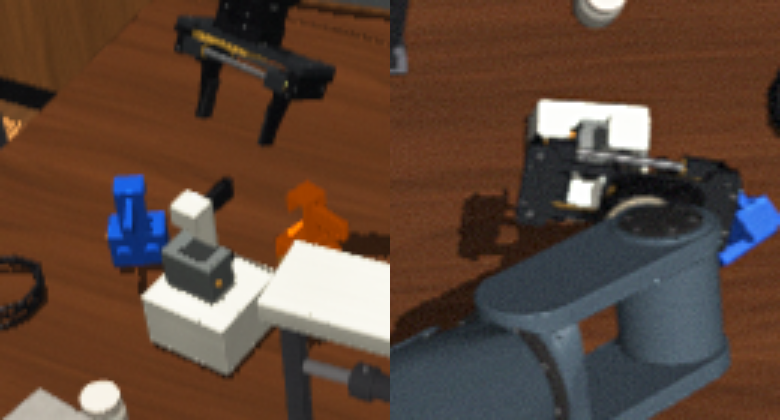

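Call:
carry_out(moves=[[1,0,-2,0,0,0.15,0],[1,0,-2,0,0,0.3,0],[1,0,-2,0,0,0.45,0],[1,0,-2,0,0,0.6,0],[1,0,-2,0,0,0.75,0],[1,0,-2,0,0,0.9,0],[1,0,-2,0,0,1.05,0],[1,0,-2,0,0,1.2,0],[1,0,-2,0,0,1.35,0],[1,0,-2,0,0,1.5,0],[1,0,-2,0,0,1.5,0]])

```text
time: 4.2
position: [0.3674, -0.3039, 0.3601]
tool_rot: [0.706, 0.138, 0.229, -0.655]
ft_force: [-0.6, -0.3, 0.0]
grip_width: 0.0866
```

```bash
sed -i 's/    return np.c_\[yh,y,np.cross(yh,y)\]/    return np.c_[-yh,y,np.cross(-yh,y)]/' h.py
python3 - <<'E'
from h import *
yaw=-.165;h=np.array([.4378,-.3504,.09])
g=h+[-.057*np.cos(yaw),-.057*np.sin(yaw),.110]
a=toolrot(yaw,.593)[:,1]
print(delta(g-.11*a,yaw,.593),robot.get_obs()['q'].round(3))
E
```

```text
(array([-7.21,  3.33, -3.1 ]), array([ 0.065,  1.608, -0.035])) [-1.193  0.043  1.934  0.554  0.932 -1.343]
```

Call:
carry_out(moves=[[1,-7.2,0,-3.1,0.065,1.608,-0.035],[1,-7.2,0,-3.1,0.065,1.608,-0.035],[1,-7.2,0,-3.1,0.065,1.608,-0.035],[1,-7.2,0,-3.1,0.065,1.608,-0.035],[1,-7.2,0,-3.1,0.065,1.608,-0.035],[1,-7.2,0,-3.1,0.065,1.608,-0.035],[1,-7.2,3.3,-3.1,0.065,1.608,-0.035],[1,-7.2,3.3,-3.1,0.065,1.608,-0.035],[1,-7.2,3.3,-3.1,0.065,1.608,-0.035],[1,-7.2,3.3,-3.1,0.065,1.608,-0.035],[1,-7.2,3.3,-3.1,0.065,1.608,-0.035],[1,-7.2,3.3,-3.1,0.065,1.608,-0.035],[1,-7.2,3.3,-3.1,0.065,1.608,-0.035]])

```text
time: 5.5
position: [0.3176, -0.3314, 0.2968]
tool_rot: [0.305, -0.357, 0.673, -0.571]
ft_force: [-1.6, 0.0, 0.1]
grip_width: 0.0871
```

Run:
```python
from h import *
import cv2
yaw=-.165;h=np.array([.4378,-.3504,.09])
g=h+[-.057*np.cos(yaw),-.057*np.sin(yaw),.110]
a=toolrot(yaw,.593)[:,1]
print(delta(g-.11*a,yaw,.593),delta(g-.05*a,yaw,.593),delta(g,yaw,.593),robot.get_obs()['q'].round(3))
s=robot.camera('scene')[:,:,::-1];t=robot.camera('top')[:,:,::-1]
cv2.imwrite('pics/a2.png',np.hstack([cv2.resize(s[100:240,120:250],(390,420)),cv2.resize(t[150:290,270:400],(390,420))]))
```

```text
(array([-0.1 ,  0.04, -0.05]), array([0.   , 0.003, 0.001])) (array([-0.11,  6.04, -0.05]), array([0.   , 0.003, 0.001])) (array([-0.11, 11.04, -0.04]), array([0.   , 0.003, 0.001])) [-1.407  0.143  2.074  0.763  0.871 -0.164]
```

View pics/a2.png

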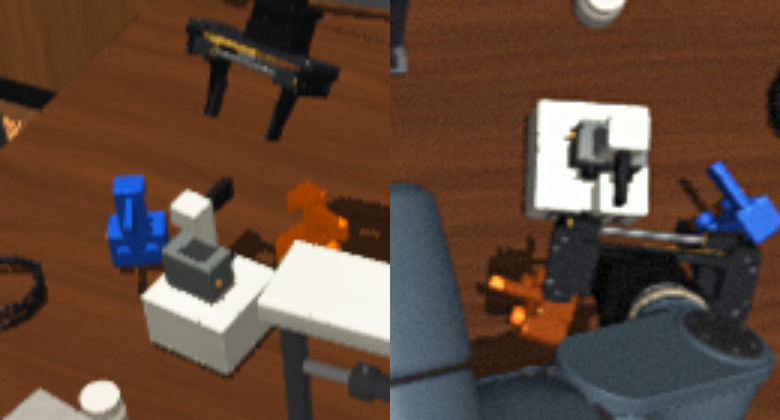

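Call:
carry_out(moves=[[1,-0.1,3,0,0,0,0],[1,-0.1,6,0,0,0,0],[1,-0.1,8,0,0,0,0],[1,-0.1,9.5,0,0,0,0],[1,-0.1,11,0,0,0,0],[1,-0.1,11,0,0,0,0],[1,-0.1,11,0,0,0,0],[1,-0.1,11,0,0,0,0]])

```text
time: 6.4
position: [0.3781, -0.3414, 0.2062]
tool_rot: [0.304, -0.358, 0.674, -0.57]
ft_force: [-0.3, 0.6, -0.0]
grip_width: 0.0868
```

Run:
```python
from h import *
import cv2
yaw=-.165;h=np.array([.4378,-.3504,.09])
g=h+[-.057*np.cos(yaw),-.057*np.sin(yaw),.110]
print(delta(g,yaw,.593),robot.get_obs()['q'].round(3),robot.get_obs()['ft_force'])
s=robot.camera('scene')[:,:,::-1];t=robot.camera('top')[:,:,::-1]
cv2.imwrite('pics/a3.png',np.hstack([cv2.resize(s[140:220,145:225],(390,390)),cv2.resize(t[170:250,310:390],(390,390))]))
```

```text
(array([-0.09,  0.1 , -0.07]), array([-0.   ,  0.   ,  0.003])) [-1.245  0.387  2.1    1.032  0.611 -0.366] [-0.25462137  0.63033018 -0.01177796]
```

View pics/a3.png

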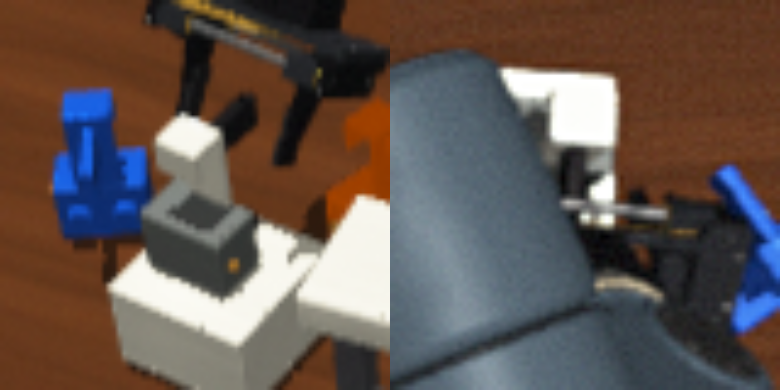

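Call:
carry_out(moves=[[0.3,-0.1,0.1,0,0,0,0],[0.2,-0.1,0.1,0,0,0,0],[0.14,-0.1,0.1,0,0,0,0],[0,-0.1,0.1,0,0,0,0],[0,-0.1,0.1,0,0,0,0],[0,-0.1,0.1,0,0,0,0],[0,-0.1,0.1,0,0,0,0],[0,-0.1,0.1,0,0,0,0]], force=50)

```text
time: 7.3
position: [0.379, -0.3403, 0.2048]
tool_rot: [0.304, -0.358, 0.674, -0.57]
ft_force: [-0.2, -0.3, -0.2]
grip_width: 0.0306
```

Call:
carry_out(moves=[[0,0,0,0,0,0,0],[0,0,0,0,0,0,0],[0,0,0,0,0,0,0],[0,0,0,0,0,0,0],[0,0,0,0,0,0,0]], force=50)

```text
time: 7.8
position: [0.379, -0.3406, 0.2049]
tool_rot: [0.304, -0.358, 0.674, -0.57]
ft_force: [-0.6, -0.8, -0.0]
grip_width: 0.0114
```

Call:
carry_out(moves=[[0,0,-0.4,0.28,0,0,0],[0,0,-1.2,0.84,0,0,0],[0,0,-2.4,1.7,0,0,0],[0,0,-4,2.8,0,0,0],[0,0,-5.4,3.7,0,0,0],[0,0,-6.2,4.2,0,0,0],[0,0,-6.6,4.5,0,0,0],[0,0,-6.6,4.5,0,0,0],[0,0,-6.6,4.5,0,0,0]])

```text
time: 8.7
position: [0.3792, -0.3397, 0.2841]
tool_rot: [0.304, -0.359, 0.674, -0.57]
ft_force: [0.3, -0.1, -2.6]
grip_width: 0.0116
```

Run:
```python
from h import *
import cv2
o=robot.get_obs();print(o['position'],R.from_quat(o['tool_rot']).as_matrix().round(3),o['ft_force'],o['grip_width'],o['q'].round(2))
s=robot.camera('scene')[:,:,::-1];t=robot.camera('top')[:,:,::-1]
cv2.imwrite('pics/s4.png',s);cv2.imwrite('pics/t4.png',t)
cv2.imwrite('pics/a4.png',cv2.resize(s[130:230,135:235],(600,600),interpolation=cv2.INTER_NEAREST))
```

```text
[ 0.37921922 -0.33974258  0.28414799] [[-0.166  0.55   0.818]
 [-0.986 -0.092 -0.137]
 [ 0.    -0.83   0.558]] [ 0.32845308 -0.10470548 -2.61061607] 0.011589877216830895 [-1.24  0.22  2.01  0.78  0.77 -0.04]
```

View pics/a4.png

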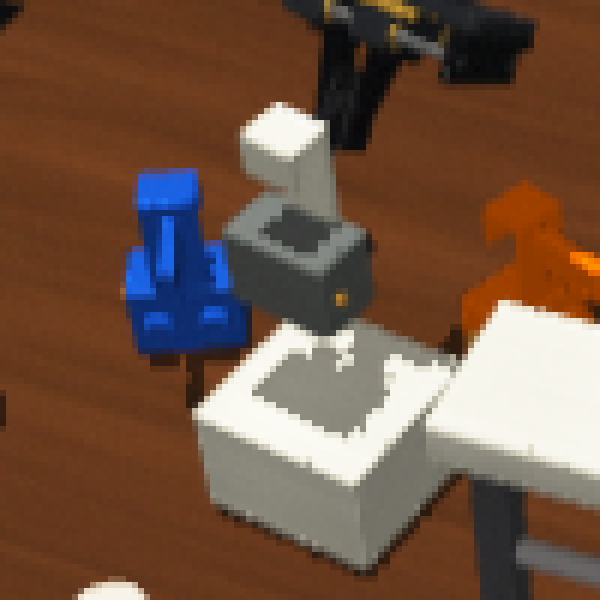

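Run:
```python
from h import *
h0=np.array([.4380,-.3495,.09+.0793])
for pitch in(0,.08):
  M=(R.from_euler('z',-.165)*R.from_euler('y',pitch)).as_matrix()
  gp=np.array([-.057,0,.110])
  for n,p in dict(brFL=(-.018,.02,.136),brFR=(-.018,-.02,.136),brRL=(.018,.02,.136),brRR=(.018,-.02,.136),boxRL=(.029,.04,.06),boxRR=(.029,-.04,.06),botRL=(.029,.04,0),botRR=(.029,-.04,0)).items():
    c=R.from_euler('z',-.165).as_matrix()@gp+h0
    X=c+M@(np.array(p)-gp);q=proj('scene',X);print(pitch,n,((q-[135,130]+.5)*6).round(0))
```

```text
0 brFL [325. 127.]
0 brFR [273. 104.]
0 brRL [287. 159.]
0 brRR [235. 136.]
0 boxRL [316. 276.]
0 boxRR [214. 230.]
0 botRL [326. 346.]
0 botRR [227. 300.]
0.08 brFL [323. 132.]
0.08 brFR [271. 110.]
0.08 brRL [286. 168.]
0.08 brRR [234. 145.]
0.08 boxRL [321. 280.]
0.08 boxRR [220. 234.]
0.08 botRL [336. 346.]
0.08 botRR [237. 300.]
```

```bash
cat >> h.py <<'E'
HX,HZ=.0562,.0121
def hookdelta(hook,yaw,L=.593,**k):
    xh=np.array([np.cos(yaw),np.sin(yaw),0])
    return delta(np.asarray(hook)-HX*xh-[0,0,HZ],yaw,L,**k)
def hooknow():
    o=robot.get_obs();M=R.from_quat(o['tool_rot']).as_matrix();xh=-np.cross(M[:,0]*-1,[0,0,1])*-1
    return o['position']+.006*M[:,1]+HX*xh+[0,0,HZ],np.arctan2(xh[1],xh[0])
E
python3 - <<'E'
from h import *
print(hooknow())
print(hookdelta((.49,-.28,.285),-.10)); print(hookdelta((.49,-.08,.28),-.03)); print(hookdelta((.49,.19,.28),.04))
E
```

```text
(array([ 0.43792584, -0.34967338,  0.2910148 ]), np.float64(-0.16664323836345465))
(array([-7.34,  2.73,  2.97]), array([ 0.001, -0.056,  0.037]))
(array([-26.65,   1.33,  -0.03]), array([ 0.001, -0.114,  0.076]))
(array([-52.86,  -1.12,  -3.69]), array([ 0.001, -0.172,  0.115]))
```

Call:
carry_out(moves=[[0,-1,0.4,0.4,0,-0.01,0.005],[0,-2.5,1,1,0,-0.02,0.012],[0,-5,1.9,2,0,-0.04,0.025],[0,-7.3,2.7,3,0,-0.056,0.037],[0,-10,2.5,2.6,0,-0.064,0.042],[0,-12.5,2.3,2.2,0,-0.072,0.047],[0,-15,2.1,1.8,0,-0.08,0.052],[0,-17.5,2,1.4,0,-0.087,0.057],[0,-20,1.8,1,0,-0.094,0.063],[0,-22.5,1.6,0.6,0,-0.102,0.068],[0,-25,1.45,0.25,0,-0.109,0.073],[0,-27.5,1.25,-0.15,0,-0.116,0.077],[0,-30,1,-0.5,0,-0.121,0.081],[0,-32,0.8,-0.8,0,-0.126,0.084],[0,-33,0.7,-0.9,0,-0.128,0.086],[0,-33.5,0.7,-1,0,-0.13,0.087],[0,-33.5,0.7,-1,0,-0.13,0.087]])

```text
time: 10.5
position: [0.4303, -0.0081, 0.2725]
tool_rot: [0.331, -0.334, 0.627, -0.621]
ft_force: [0.7, 0.2, -1.4]
grip_width: 0.0117
```

Run:
```python
from h import *
print(hooknow(),robot.get_obs()['q'].round(2),robot.get_obs()['grip_width'])
print(hookdelta((.49,.19,.27),.04)); print(hookdelta((.49,.19,.255),.04))
```

```text
(array([ 0.48981515, -0.00854673,  0.27962327]), np.float64(-0.008283031909269217)) [-0.44  0.08  2.26  0.77  0.34  0.47] 0.011700344295027306
(array([-19.57,   0.71,  -0.65]), array([ 0.001, -0.04 ,  0.027]))
(array([-19.57,   1.96,  -1.48]), array([ 0.001, -0.04 ,  0.027]))
```

Call:
carry_out(moves=[[0,-1,0,0,0,0,0],[0,-3,0.1,-0.1,0,-0.006,0.004],[0,-5.5,0.2,-0.2,0,-0.012,0.008],[0,-8,0.3,-0.3,0,-0.017,0.012],[0,-10.5,0.4,-0.4,0,-0.022,0.015],[0,-13,0.5,-0.5,0,-0.027,0.018],[0,-15.5,0.6,-0.6,0,-0.032,0.022],[0,-17.5,0.7,-0.7,0,-0.036,0.024],[0,-19,1.2,-1,0,-0.04,0.027],[0,-19.6,1.7,-1.3,0,-0.04,0.027],[0,-19.6,2,-1.5,0,-0.04,0.027],[0,-19.6,2,-1.5,0,-0.04,0.027],[0,-19.6,2,-1.5,0,-0.04,0.027]])

```text
time: 11.8
position: [0.4316, 0.1862, 0.2474]
tool_rot: [-0.339, 0.326, -0.613, 0.635]
ft_force: [-0.1, -0.2, -1.8]
grip_width: 0.0119
```

Run:
```python
from h import *
import cv2
h,y=hooknow();print(h,y,robot.get_obs()['q'].round(2),robot.get_obs()['grip_width'])
s=robot.camera('scene')[:,:,::-1];t=robot.camera('top')[:,:,::-1]
cv2.imwrite('pics/s5.png',s);cv2.imwrite('pics/t5.png',t)
cv2.imwrite('pics/a5.png',cv2.resize(s[170:300,210:370],None,fx=5,fy=4.6))
print(proj('scene',h+[0,0,.014]))
```

```text
[0.49115007 0.18837088 0.25450106] 0.036435559263727026 [ 0.24  0.23  2.18 -0.64  0.19  2.37] 0.011948556914347817
[318.94049855 209.9194293 ]
```

View pics/a5.png

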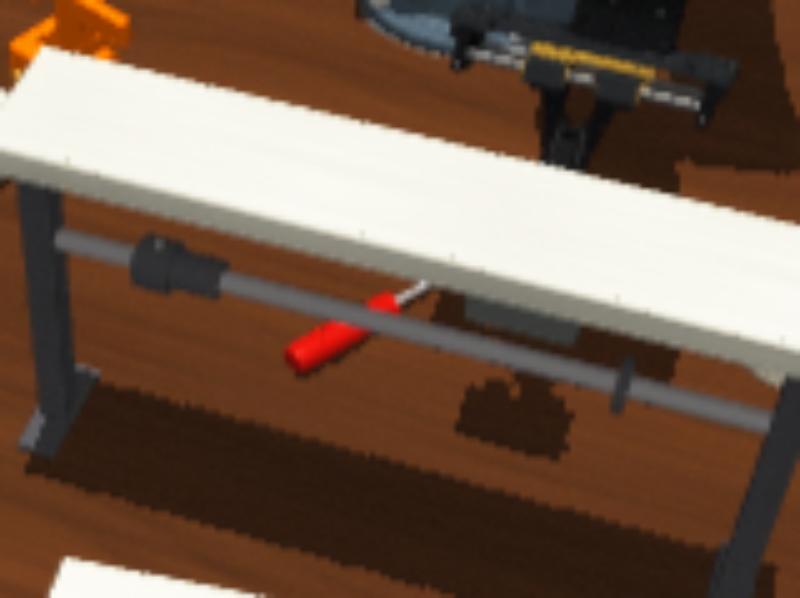

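View pics/t5.png

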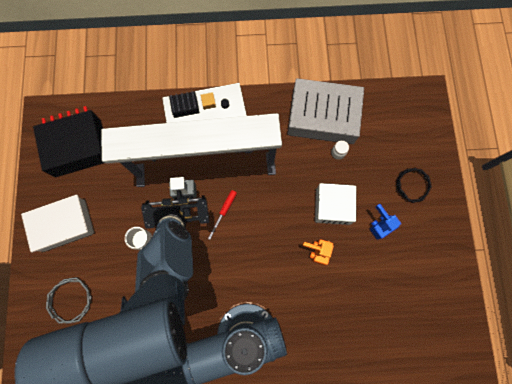

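Run:
```python
from h import *
import cv2
t=cv2.imread('pics/t5.png');a=cv2.resize(t[165:225,140:215],None,fx=10,fy=10,interpolation=cv2.INTER_NEAREST);cv2.imwrite('pics/a5t.png',a)
h,y=hooknow()
M=R.from_euler('z',y).as_matrix()
for p in[(-.018,.02,.014),(-.018,-.02,.014),(.018,.02,.014),(.018,-.02,.014),(.029,.04,-.062),(.029,-.04,-.062)]:
    print(p,((proj('top',h+M@p)+.5-[140,165])*10).round())
```

```text
(-0.018, 0.02, 0.014) [317. 251.]
(-0.018, -0.02, 0.014) [446. 239.]
(0.018, 0.02, 0.014) [312. 139.]
(0.018, -0.02, 0.014) [440. 127.]
(0.029, 0.04, -0.062) [298. 170.]
(0.029, -0.04, -0.062) [540. 149.]
```

View pics/a5t.png

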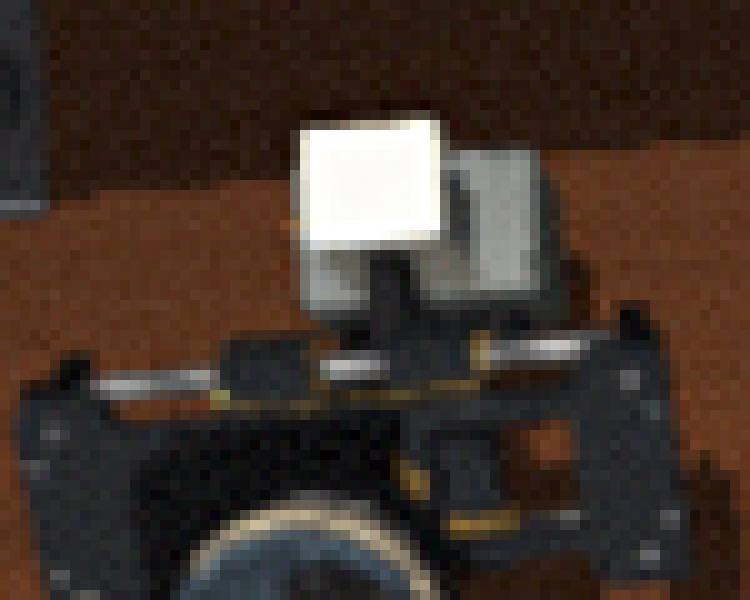

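Run:
```python
from h import *
print(hookdelta((.53,.19,.2495),.04)); print(hookdelta((.6056,.19,.2495),.04))
```

```text
(array([-0.01,  2.61,  2.91]), array([ 0.   , -0.003,  0.003]))
(array([0.26, 6.83, 9.18]), array([ 0.   , -0.003,  0.003]))
```

Call:
carry_out(moves=[[0,0,0.6,0.5,0,-0.003,0.003],[0,0,1.4,1.4,0,-0.003,0.003],[0,0,2.6,2.9,0,-0.003,0.003],[0,0.1,3.4,4.1,0,-0.003,0.003],[0,0.1,4.2,5.3,0,-0.003,0.003],[0,0.2,5,6.5,0,-0.003,0.003],[0,0.2,5.7,7.5,0,-0.003,0.003],[0,0.2,6.2,8.2,0,-0.003,0.003],[0,0.2,6.5,8.7,0,-0.003,0.003],[0,0.2,6.8,9.1,0,-0.003,0.003],[0,0.2,6.8,9.1,0,-0.003,0.003],[0,0.2,6.8,9.1,0,-0.003,0.003]])

```text
time: 13.1
position: [0.5445, 0.189, 0.2419]
tool_rot: [-0.34, 0.325, -0.611, 0.637]
ft_force: [-1.1, 0.0, -1.4]
grip_width: 0.0117
```

Run:
```python
from h import *
import cv2
h,y=hooknow();o=robot.get_obs();print(h,y,o['q'].round(2),o['grip_width'],o['ft_force'])
s=robot.camera('scene')[:,:,::-1];cv2.imwrite('pics/s6.png',s)
cv2.imwrite('pics/a6.png',cv2.resize(s[200:285,265:365],None,fx=7,fy=7,interpolation=cv2.INTER_NEAREST))
M=R.from_euler('z',y).as_matrix()
for p in[(.018,.02,.008),(.018,.02,-.016),(.018,-.02,-.016),(.029,.04,-.062),(.029,-.04,-.062),(.029,.04,-.122),(.029,-.04,-.122)]:
    print(p,((proj('scene',h+M@p)+.5-[265,200])*7).round())
print(hookdelta((.6056,.19,.225),.04),hookdelta((.6056,.19,.215),.04))
```

```text
[0.60396199 0.19145199 0.24900549] 0.04207853191903906 [ 0.18  0.36  1.96 -0.32  0.25  1.99] 0.011690704243504726 [-1.13537398  0.03311429 -1.37442372]
(0.018, 0.02, 0.008) [348. 305.]
(0.018, 0.02, -0.016) [342. 339.]
(0.018, -0.02, -0.016) [255. 314.]
(0.029, 0.04, -0.062) [368. 432.]
(0.029, -0.04, -0.062) [198. 383.]
(0.029, 0.04, -0.122) [354. 509.]
(0.029, -0.04, -0.122) [190. 461.]
(array([ 0.14,  2.09, -1.19]), array([ 0.001,  0.002, -0.001])) (array([ 0.14,  2.92, -1.75]), array([ 0.001,  0.002, -0.001]))
```

View pics/a6.png

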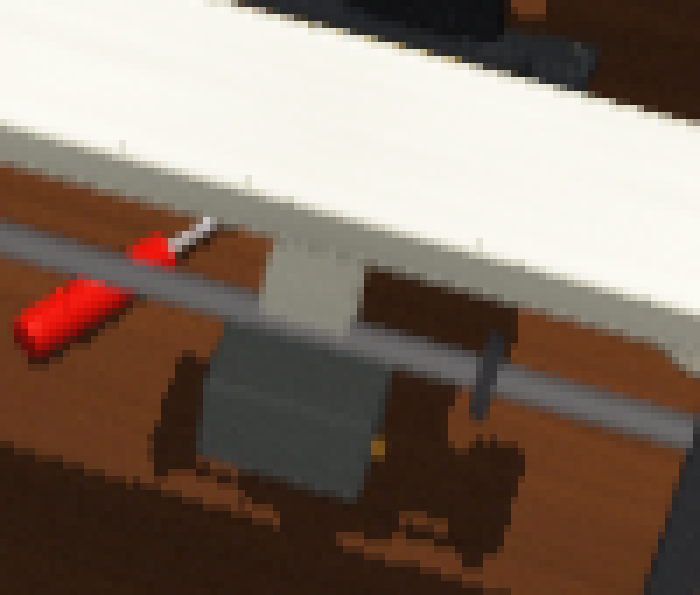

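Call:
carry_out(moves=[[0,0.1,0.2,0.1,0,0,0],[0,0.1,0.5,-0.1,0,0,0],[0,0.1,0.9,-0.4,0,0,0],[0,0.1,1.3,-0.66,0,0,0],[0,0.1,1.7,-0.93,0,0,0],[0,0.1,2,-1.13,0,0,0],[0,0.1,2.2,-1.27,0,0,0],[0,0.1,2.3,-1.33,0,0,0],[0,0.1,2.3,-1.33,0,0,0],[0,0.1,2.3,-1.33,0,0,0]])

```text
time: 14.15
position: [0.5469, 0.1881, 0.2157]
tool_rot: [-0.339, 0.325, -0.611, 0.637]
ft_force: [-0.1, -0.4, -2.4]
grip_width: 0.0115
```

Run:
```python
from h import *
import cv2
h,y=hooknow();o=robot.get_obs();print(h,y,o['q'].round(2),o['grip_width'],o['ft_force'],o['moment'])
s=robot.camera('scene')[:,:,::-1];cv2.imwrite('pics/s7.png',s)
cv2.imwrite('pics/a7.png',cv2.resize(s[200:285,265:365],None,fx=7,fy=7,interpolation=cv2.INTER_NEAREST))
```

```text
[0.60642341 0.1906244  0.22286306] 0.042130294209523404 [ 0.17  0.41  1.99 -0.45  0.17  2.12] 0.011484287995492863 [-0.0763129  -0.39154097 -2.36045092] [-0.09185473  0.7561325   0.01184688]
```

View pics/a7.png

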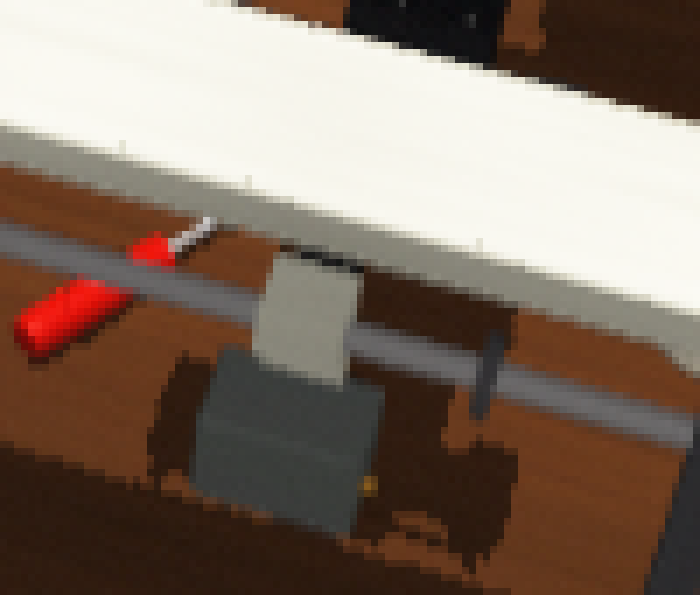

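Call:
carry_out(moves=[[0,0,0.12,-0.08,0,0,0],[0,0,0.25,-0.17,0,0,0],[0,0,0.37,-0.25,0,0,0],[0,0,0.46,-0.31,0,0,0],[0,0,0.5,-0.34,0,0,0],[0,0,0.5,-0.34,0,0,0],[0,0,0.5,-0.34,0,0,0]])

```text
time: 14.9
position: [0.5468, 0.1881, 0.2095]
tool_rot: [-0.339, 0.325, -0.611, 0.637]
ft_force: [-0.6, 0.1, -1.5]
grip_width: 0.0117
```

Run:
```python
from h import *
h,y=hooknow();o=robot.get_obs();print(h,y,o['q'].round(3),o['ft_force'],o['moment'])
```

```text
[0.60628023 0.19058617 0.21666123] 0.04208856869082787 [ 0.175  0.422  1.993 -0.496  0.157  2.171] [-0.61518891  0.14938039 -1.51246485] [-0.07771732  0.74108999  0.0108869 ]
```

Call:
carry_out(moves=[[0,0,0.04,-0.03,0,0,0],[0,0,0.08,-0.06,0,0,0],[0,0,0.12,-0.08,0,0,0],[0,0,0.16,-0.11,0,0,0],[0,0,0.16,-0.11,0,0,0],[0,0,0.16,-0.11,0,0,0]])

```text
time: 15.5
position: [0.5468, 0.1881, 0.2078]
tool_rot: [-0.339, 0.325, -0.611, 0.637]
ft_force: [0.2, -0.2, -0.8]
grip_width: 0.0115
```

Run:
```python
from h import *
h,y=hooknow();o=robot.get_obs();print(h,y,o['q'].round(3),o['ft_force'],o['moment'])
```

```text
[0.60631432 0.19060444 0.214915  ] 0.04214871937423503 [ 0.175  0.425  1.994 -0.514  0.152  2.189] [ 0.24602351 -0.20834228 -0.76817451] [-0.13187645  0.59907242 -0.07088068]
```

Call:
carry_out(moves=[[0,0,0.04,-0.03,0,0,0],[0,0,0.08,-0.06,0,0,0],[0,0,0.08,-0.06,0,0,0],[0,0,0.08,-0.06,0,0,0]])

```text
time: 15.9
position: [0.547, 0.1882, 0.2074]
tool_rot: [-0.339, 0.324, -0.611, 0.638]
ft_force: [-4.0, -1.8, 5.0]
grip_width: 0.0118
```

Run:
```python
from h import *
h,y=hooknow();o=robot.get_obs();print(h,y,o['q'].round(3),o['ft_force'],o['moment'])
```

```text
[0.6064762  0.19069636 0.21451545] 0.042210473403840695 [ 0.175  0.427  1.995 -0.524  0.149  2.2  ] [-4.03905919 -1.78075543  5.02401544] [-0.19874607  0.12067806 -0.10346098]
```

Call:
carry_out(moves=[[0,0,-0.03,0.02,0,0,0],[0,0,-0.05,0.03,0,0,0],[0,0,-0.05,0.03,0,0,0]])

```text
time: 16.2
position: [0.5469, 0.1881, 0.2075]
tool_rot: [-0.339, 0.325, -0.611, 0.637]
ft_force: [-3.4, -0.6, 4.1]
grip_width: 0.0115
```

Run:
```python
from h import *
import cv2
h,y=hooknow();o=robot.get_obs();print(h,y,o['q'].round(3),o['ft_force'],o['moment'])
s=robot.camera('scene')[:,:,::-1];cv2.imwrite('pics/s8.png',s)
cv2.imwrite('pics/a8.png',cv2.resize(s[200:285,265:365],None,fx=7,fy=7,interpolation=cv2.INTER_NEAREST))
```

```text
[0.60643965 0.19064809 0.21461589] 0.042178843750180474 [ 0.175  0.426  1.995 -0.518  0.151  2.194] [-3.37733809 -0.58160544  4.05251945] [-0.1524147   0.15857829 -0.12411255]
```

View pics/a8.png

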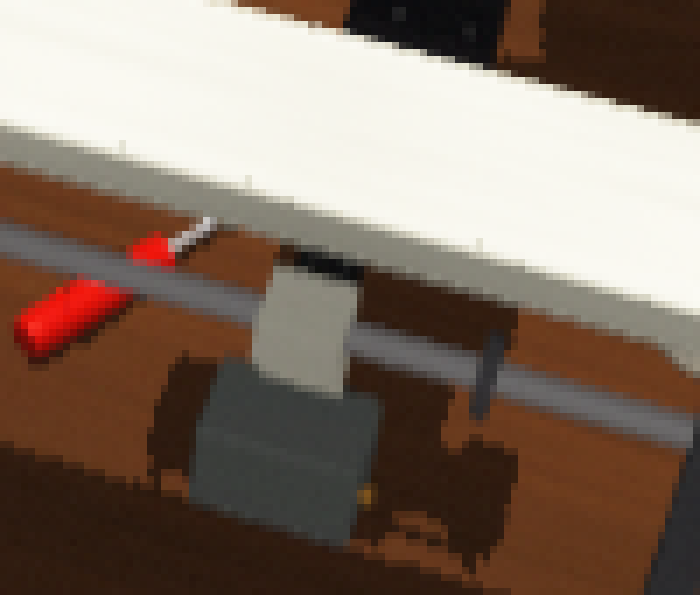

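Call:
carry_out(moves=[[0,0,-0.05,0,0,0,0],[0,0,-0.12,-0.06,0,0,0],[0,0,-0.15,-0.1,0,0,0],[0,0,-0.15,-0.1,0,0,0]])

```text
time: 16.65
position: [0.5453, 0.1881, 0.2078]
tool_rot: [-0.339, 0.325, -0.611, 0.637]
ft_force: [2.0, 0.3, 0.8]
grip_width: 0.0114
```

Run:
```python
from h import *
h,y=hooknow();o=robot.get_obs();print(h,y,o['q'].round(3),o['ft_force'],o['moment'])
```

```text
[0.60478295 0.19056411 0.21488485] 0.042169616393176464 [ 0.175  0.424  1.998 -0.52   0.151  2.196] [2.01781754 0.30727606 0.7965936 ] [-0.04016259  0.30555086  0.00493393]
```

Call:
carry_out(moves=[[0,0.3,0,0,0,0,0],[0,1,0,0,0,0,0],[0,2,0,0,0,0,0],[0,3,0,0,0,0,0],[0,4,0,0,0,0,0],[0,5,0,0,0,0,0],[0,5.7,0,0,0,0,0],[0,6,0,0,0,0,0],[0,6,0,0,0,0,0]])

```text
time: 17.55
position: [0.5472, 0.1275, 0.2078]
tool_rot: [-0.339, 0.325, -0.611, 0.637]
ft_force: [-0.8, -0.2, 1.1]
grip_width: 0.0113
```

Run:
```python
from h import *
h,y=hooknow();o=robot.get_obs();print(h,y,o['q'].round(3),o['ft_force'],o['moment'])
```

```text
[0.60673975 0.12999041 0.21489479] 0.04103550361460053 [0.026 0.405 2.044 0.078 0.101 1.48 ] [-0.80751563 -0.15874471  1.11915739] [-0.14147602  0.36685954 -0.10476686]
```

Call:
carry_out(moves=[[0,0.3,0,0,0,0,0],[0,1,0,0,0,0,0],[0,2,0,0,0,0,0],[0,3,0,0,0,0,0],[0,4,0,0,0,0,0],[0,5,0,0,0,0,0],[0,6,0,0,0,0,0],[0,6.8,0,0,0,0,0],[0,7.2,0,0,0,0,0],[0,7.5,0,0,0,0,0],[0,7.5,0,0,0,0,0]])

```text
time: 18.65
position: [0.5504, 0.0532, 0.2078]
tool_rot: [-0.339, 0.325, -0.611, 0.637]
ft_force: [-0.7, 0.6, -0.0]
grip_width: 0.0113
```

Run:
```python
from h import *
import cv2
h,y=hooknow();o=robot.get_obs();print(h,y,o['q'].round(3),o['ft_force'],o['moment'])
s=robot.camera('scene')[:,:,::-1];cv2.imwrite('pics/s9.png',s)
cv2.imwrite('pics/a9.png',cv2.resize(s[190:275,215:315],None,fx=7,fy=7,interpolation=cv2.INTER_NEAREST))
```

```text
[0.60989385 0.05566435 0.21491208] 0.04211563609138526 [-0.166  0.392  2.073  0.89   0.148  0.513] [-0.72570213  0.62334476 -0.0204255 ] [0.02577631 0.42839171 0.12012087]
```

View pics/a9.png

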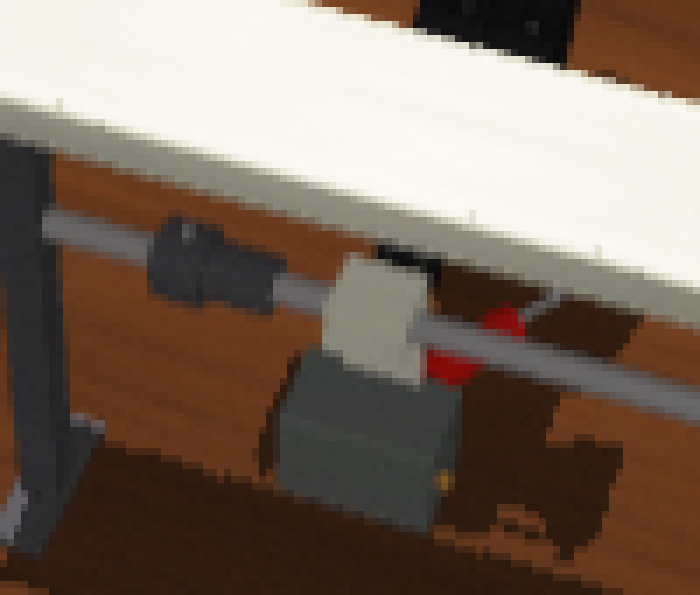

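Call:
carry_out(moves=[[0,0.3,0,0,0,0,0],[0,0.6,0,0,0,0,0],[0,0.9,0,0,0,0,0],[0,1,0,0,0,0,0],[0,1,0,0,0,0,0]])

```text
time: 19.2
position: [0.551, 0.0427, 0.2078]
tool_rot: [-0.339, 0.325, -0.611, 0.637]
ft_force: [0.9, 0.5, -0.7]
grip_width: 0.0116
```

Run:
```python
from h import *
import cv2
h,y=hooknow();o=robot.get_obs();print(h,y,o['q'].round(3),o['ft_force'],o['moment'])
s=robot.camera('scene')[:,:,::-1];cv2.imwrite('pics/s10.png',s)
cv2.imwrite('pics/a10.png',cv2.resize(s[200:250,225:295],None,fx=10,fy=10,interpolation=cv2.INTER_NEAREST))
```

```text
[0.61051726 0.04518666 0.21494275] 0.04122120482529191 [-0.192  0.392  2.075  0.938  0.16   0.444] [ 0.85465418  0.47841713 -0.73388192] [-0.03064874  0.60749411  0.04521073]
```

View pics/a10.png

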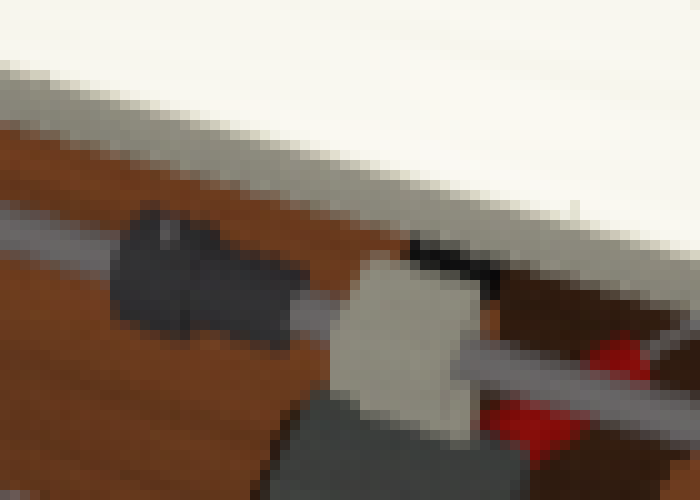

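Call:
carry_out(moves=[[0,0.15,0,0,0,0,0],[0,0.3,0,0,0,0,0],[0,0.4,0,0,0,0,0],[0,0.4,0,0,0,0,0]])

```text
time: 19.65
position: [0.5512, 0.0389, 0.2079]
tool_rot: [-0.339, 0.325, -0.611, 0.637]
ft_force: [0.2, 0.5, -1.9]
grip_width: 0.0116
```

Run:
```python
from h import *
h,y=hooknow();o=robot.get_obs();print(h,y,o['ft_force'],o['moment'])
```

```text
[0.61072113 0.04134157 0.21499253] 0.041584858430048534 [ 0.22519713  0.47187005 -1.94729009] [-0.06648173  0.73260765 -0.01759982]
```

Call:
carry_out(moves=[[0,0.05,0,0,0,0,0],[0,0.1,0,0,0,0,0],[0,0.15,0,0,0,0,0],[0,0.15,0,0,0,0,0]])

```text
time: 20.05
position: [0.5513, 0.0375, 0.2079]
tool_rot: [-0.339, 0.325, -0.611, 0.637]
ft_force: [0.2, -0.4, -1.9]
grip_width: 0.0117
```

Call:
carry_out(moves=[[0,0.05,0,0,0,0,0],[0,0.1,0,0,0,0,0],[0,0.1,0,0,0,0,0]])

```text
time: 20.35
position: [0.5513, 0.0365, 0.2079]
tool_rot: [-0.339, 0.325, -0.611, 0.637]
ft_force: [-0.4, -0.3, -1.3]
grip_width: 0.0117
```

Call:
carry_out(moves=[[0,0.05,0,0,0,0,0],[0,0.1,0,0,0,0,0],[0,0.1,0,0,0,0,0]])

```text
time: 20.65
position: [0.5514, 0.0355, 0.208]
tool_rot: [-0.339, 0.325, -0.611, 0.637]
ft_force: [0.9, 0.9, -0.7]
grip_width: 0.0118
```

Run:
```python
from h import *
import cv2
h,y=hooknow();o=robot.get_obs();print(h,y,o['ft_force'],o['moment'])
s=robot.camera('scene')[:,:,::-1]
cv2.imwrite('pics/a11.png',cv2.resize(s[200:250,225:295],None,fx=10,fy=10,interpolation=cv2.INTER_NEAREST))
```

```text
[0.61092524 0.03803549 0.21508533] 0.041895009126223785 [ 0.92291198  0.85712938 -0.71696904] [-0.07327817  0.75454915  0.00993898]
```

View pics/a11.png

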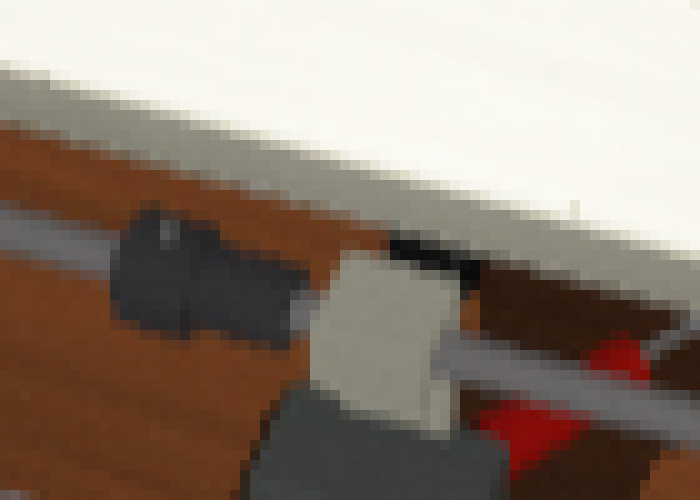

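Call:
carry_out(moves=[[0,0.05,0,0,0,0,0],[0,0.1,0,0,0,0,0],[0,0.15,0,0,0,0,0],[0,0.15,0,0,0,0,0]])

```text
time: 21.1
position: [0.5515, 0.034, 0.208]
tool_rot: [-0.339, 0.325, -0.611, 0.637]
ft_force: [-0.4, -1.2, -2.0]
grip_width: 0.0116
```

Call:
carry_out(moves=[[0,0.05,0,0,0,0,0],[0,0.1,0,0,0,0,0],[0,0.1,0,0,0,0,0]])

```text
time: 21.4
position: [0.5515, 0.033, 0.208]
tool_rot: [-0.339, 0.325, -0.611, 0.637]
ft_force: [-0.5, 0.3, -1.8]
grip_width: 0.0115
```

Call:
carry_out(moves=[[0,0.05,0,0,0,0,0],[0,0.1,0,0,0,0,0],[0,0.1,0,0,0,0,0]])

```text
time: 21.7
position: [0.5516, 0.0321, 0.208]
tool_rot: [-0.339, 0.325, -0.611, 0.637]
ft_force: [0.4, 0.5, -2.4]
grip_width: 0.0119
```

Run:
```python
from h import *
import cv2
h,y=hooknow();o=robot.get_obs();print(h,y,o['ft_force'],o['moment'])
s=robot.camera('scene')[:,:,::-1]
cv2.imwrite('pics/a12.png',cv2.resize(s[200:250,225:295],None,fx=10,fy=10,interpolation=cv2.INTER_NEAREST))
```

```text
[0.61108154 0.03454929 0.2151059 ] 0.04195031848827577 [ 0.40586909  0.47395566 -2.4349234 ] [-0.03725491  0.75306479  0.01327965]
```

View pics/a12.png

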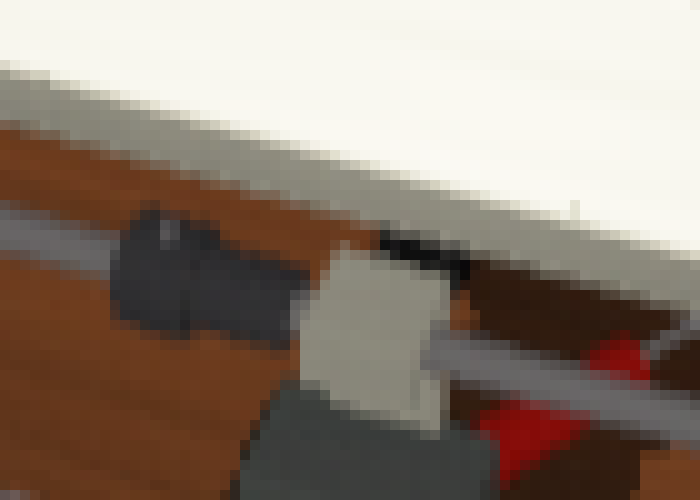

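Call:
carry_out(moves=[[0,0.05,0,0,0,0,0],[0,0.1,0,0,0,0,0],[0,0.1,0,0,0,0,0]])

```text
time: 22.05
position: [0.5516, 0.031, 0.208]
tool_rot: [-0.339, 0.325, -0.611, 0.637]
ft_force: [0.0, 0.2, -0.4]
grip_width: 0.0119
```

Call:
carry_out(moves=[[0,0.05,0,0,0,0,0],[0,0.1,0,0,0,0,0],[0,0.1,0,0,0,0,0]])

```text
time: 22.35
position: [0.5517, 0.0301, 0.208]
tool_rot: [-0.339, 0.325, -0.611, 0.637]
ft_force: [0.8, 0.0, -2.0]
grip_width: 0.0117
```

Run:
```python
from h import *
h,y=hooknow();o=robot.get_obs();print(h,y,o['ft_force'],o['moment'])
```

```text
[0.61118307 0.03254295 0.2151109 ] 0.04192469125618682 [ 0.80295976  0.02330696 -1.95128193] [-0.09329817  0.72835611 -0.01176308]
```

Call:
carry_out(moves=[[0,0.05,0,0,0,0,0],[0,0.1,0,0,0,0,0],[0,0.1,0,0,0,0,0]])

```text
time: 22.65
position: [0.5517, 0.0291, 0.208]
tool_rot: [-0.339, 0.325, -0.611, 0.637]
ft_force: [-0.1, 0.1, -1.3]
grip_width: 0.0117
```

Run:
```python
from h import *
h,y=hooknow();o=robot.get_obs();print(h,y,o['ft_force'],o['moment'])
```

```text
[0.61119386 0.03154321 0.21512269] 0.041922856852114984 [-0.12113608  0.05716274 -1.29776905] [-0.09711901  0.71794703  0.01003364]
```

Call:
carry_out(moves=[[0,0.05,0,0,0,0,0],[0,0.1,0,0,0,0,0],[0,0.1,0,0,0,0,0]])

```text
time: 22.95
position: [0.5517, 0.0281, 0.208]
tool_rot: [-0.339, 0.325, -0.611, 0.637]
ft_force: [0.2, -0.1, -1.7]
grip_width: 0.0118
```

Run:
```python
from h import *
import cv2
h,y=hooknow();o=robot.get_obs();print(h,y,o['ft_force'],o['moment'])
s=robot.camera('scene')[:,:,::-1]
cv2.imwrite('pics/a13.png',cv2.resize(s[200:250,225:295],None,fx=10,fy=10,interpolation=cv2.INTER_NEAREST))
```

```text
[0.61122167 0.03054835 0.21507413] 0.04192242791735865 [ 0.22750715 -0.10529755 -1.69539238] [-0.12317915  0.72838951 -0.02274506]
```

View pics/a13.png

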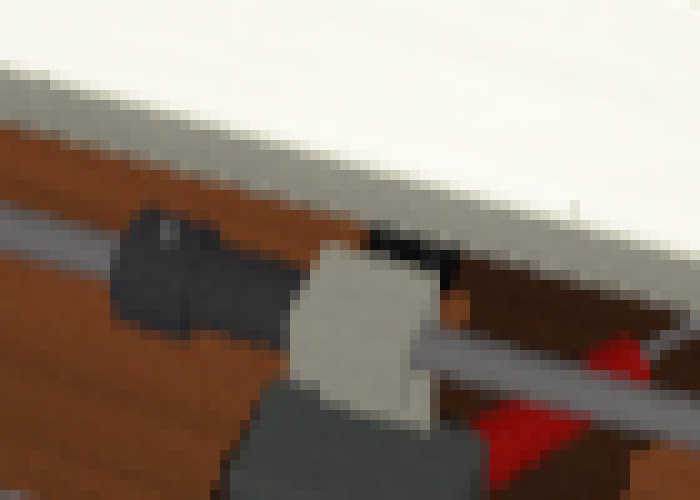

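Call:
carry_out(moves=[[0,0.1,0,0,0,0,0],[0,0.2,0,0,0,0,0],[0,0.2,0,0,0,0,0]])

```text
time: 23.3
position: [0.5519, 0.0259, 0.208]
tool_rot: [-0.339, 0.325, -0.611, 0.637]
ft_force: [-0.2, 0.1, -1.8]
grip_width: 0.0119
```

Run:
```python
from h import *
h,y=hooknow();o=robot.get_obs();print(h,y,o['ft_force'],o['moment'])
```

```text
[0.61139136 0.02842142 0.21513088] 0.041800933871622745 [-0.17074619  0.13989124 -1.76086479] [-0.03780702  0.74870152 -0.01851371]
```

Call:
carry_out(moves=[[0,0.05,0,0,0,0,0],[0,0.1,0,0,0,0,0],[0,0.1,0,0,0,0,0]])

```text
time: 23.6
position: [0.5519, 0.025, 0.208]
tool_rot: [-0.339, 0.325, -0.611, 0.637]
ft_force: [0.1, -0.4, -1.5]
grip_width: 0.0116
```

Run:
```python
from h import *
h,y=hooknow();o=robot.get_obs();print(h,y,o['ft_force'],o['moment'])
```

```text
[0.61138246 0.02752867 0.2151179 ] 0.041924602739330616 [ 0.12221051 -0.39806779 -1.4542877 ] [-0.06829698  0.75954999 -0.0358486 ]
```

Call:
carry_out(moves=[[0,0.05,0,0,0,0,0],[0,0.1,0,0,0,0,0],[0,0.1,0,0,0,0,0]])

```text
time: 23.9
position: [0.5519, 0.0242, 0.208]
tool_rot: [-0.339, 0.325, -0.611, 0.637]
ft_force: [-0.2, -0.3, -1.8]
grip_width: 0.0118
```

Run:
```python
from h import *
h,y=hooknow();o=robot.get_obs();print(h,y,o['ft_force'],o['moment'])
```

```text
[0.61137184 0.02670456 0.21511013] 0.04228616360628977 [-0.17972712 -0.34320171 -1.83265124] [-0.10982684  0.76335519  0.06095916]
```

Call:
carry_out(moves=[[0,0.05,0,0,0,0,0],[0,0.05,0,0,0,0,0]])

```text
time: 24.1
position: [0.5518, 0.024, 0.208]
tool_rot: [-0.339, 0.325, -0.611, 0.637]
ft_force: [-0.4, 2.7, -0.5]
grip_width: 0.0117
```

Run:
```python
from h import *
h,y=hooknow();o=robot.get_obs();print(h,y,o['ft_force'],o['moment'])
```

```text
[0.61127896 0.02658046 0.21507443] 0.04308061213432294 [-0.43101877  2.73687179 -0.47650199] [0.14177958 0.71522151 0.28715448]
```

Call:
carry_out(moves=[[0,0.02,0,0,0,0,0],[0,0.02,0,0,0,0,0],[0,0.02,0,0,0,0,0]])

```text
time: 24.4
position: [0.5518, 0.0239, 0.2079]
tool_rot: [-0.339, 0.325, -0.611, 0.637]
ft_force: [0.4, 2.2, -1.3]
grip_width: 0.0113
```

Run:
```python
from h import *
import cv2
h,y=hooknow();o=robot.get_obs();print(h,y,o['ft_force'],o['moment'])
s=robot.camera('scene')[:,:,::-1]
cv2.imwrite('pics/a14.png',cv2.resize(s[200:250,225:295],None,fx=10,fy=10,interpolation=cv2.INTER_NEAREST))
```

```text
[0.61126635 0.02646544 0.215044  ] 0.043112764045758124 [ 0.38601178  2.16976203 -1.34197169] [0.28580775 0.68055692 0.43561583]
```

View pics/a14.png

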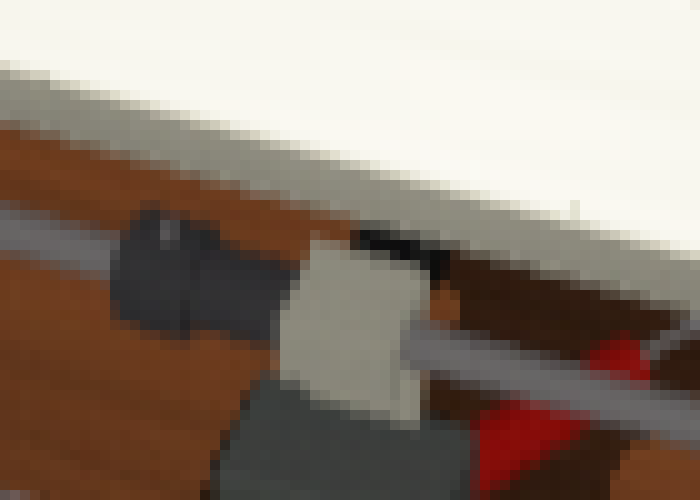

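Call:
carry_out(moves=[[0,-0.03,0.03,-0.02,0,0,0],[0,-0.03,0.05,-0.03,0,0,0],[0,-0.03,0.05,-0.03,0,0,0]])

```text
time: 24.75
position: [0.5519, 0.0239, 0.2077]
tool_rot: [-0.339, 0.325, -0.611, 0.637]
ft_force: [-2.4, 2.9, 2.1]
grip_width: 0.0113
```

Call:
carry_out(moves=[[0,-0.03,-0.02,0.01,0,0,0],[0.2,-0.03,-0.02,0.01,0,0,0],[0.3,-0.03,-0.02,0.01,0,0,0],[0.5,-0.03,-0.02,0.01,0,0,0],[0.5,-0.03,-0.02,0.01,0,0,0],[0.5,-0.03,-0.02,0.01,0,0,0]])

```text
time: 25.35
position: [0.5521, 0.0237, 0.2076]
tool_rot: [-0.339, 0.325, -0.611, 0.637]
ft_force: [0.5, 0.4, 0.4]
grip_width: 0.0398
```

Run:
```python
from h import *
import cv2
h,y=hooknow();o=robot.get_obs();print(h,y,o['ft_force'],o['moment'],o['grip_width'],o['q'].round(2))
s=robot.camera('scene')[:,:,::-1];t=robot.camera('top')[:,:,::-1]
cv2.imwrite('pics/a15.png',cv2.resize(s[190:275,215:315],None,fx=7,fy=7,interpolation=cv2.INTER_NEAREST))
cv2.imwrite('pics/t15.png',cv2.resize(t[110:230,170:290],None,fx=5,fy=5,interpolation=cv2.INTER_NEAREST))
```

```text
[0.6115688  0.02618354 0.21474525] 0.04140162177959217 [0.5119633  0.40635826 0.37385146] [-0.07279929  0.46155431  0.0498275 ] 0.039796739711353876 [-0.24  0.39  2.08  1.01  0.18  0.34]
```

View pics/a15.png

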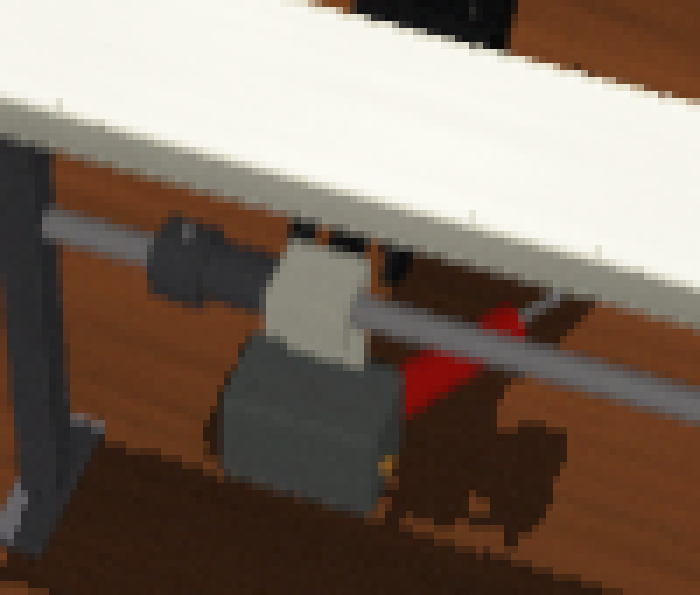

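View pics/t15.png

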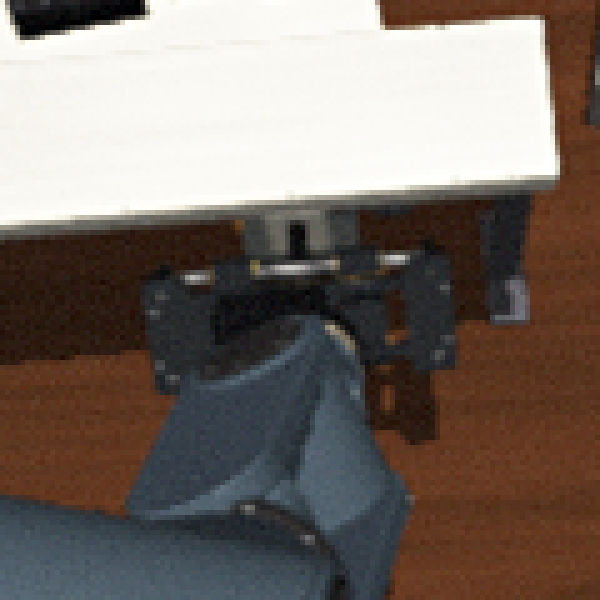

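Call:
carry_out(moves=[[0.5,0,-0.5,0,0,0,0],[0.5,0,-1.5,0,0,0,0],[0.5,0,-3,0,0,0,0],[0.5,0,-4.5,0,0,0,0],[0.5,0,-6,0,0,0,0],[0.5,0,-8,0,0,0,0],[0.5,0,-10,0,0,0,0],[0.5,0,-11,0,0,0,0],[0.5,0,-11,0,0,0,0],[0.5,0,-11,0,0,0,0],[0.5,0,-11,0,0,0,0]])

```text
time: 26.55
position: [0.4906, 0.0215, 0.2981]
tool_rot: [-0.34, 0.325, -0.611, 0.637]
ft_force: [0.7, -0.2, -0.4]
grip_width: 0.0433
```

Run:
```python
from h import *
import cv2
o=robot.get_obs();print(o['ft_force'],o['grip_width'],o['q'].round(2))
s=robot.camera('scene')[:,:,::-1];t=robot.camera('top')[:,:,::-1]
cv2.imwrite('pics/s16.png',s);cv2.imwrite('pics/t16.png',t)
cv2.imwrite('pics/a16.png',cv2.resize(s[170:275,205:345],None,fx=5,fy=5,interpolation=cv2.INTER_NEAREST))
```

```text
[ 0.65145421 -0.20680307 -0.38992355] 0.04332366406192861 [-0.29  0.12  2.09  0.49  0.4   0.84]
```

View pics/a16.png

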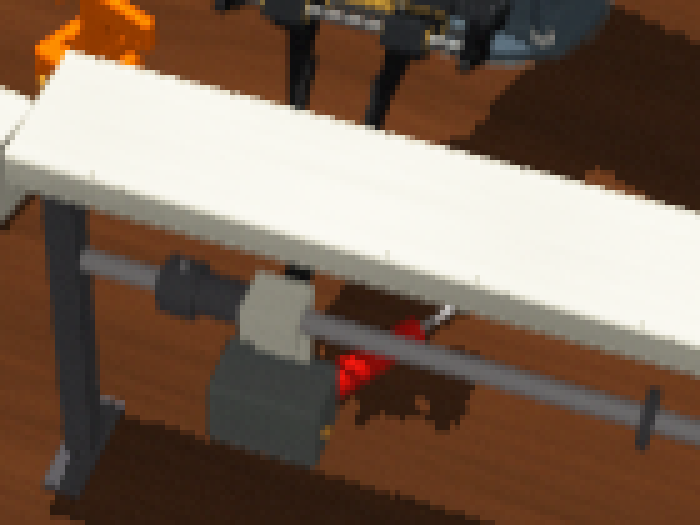

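View pics/t16.png

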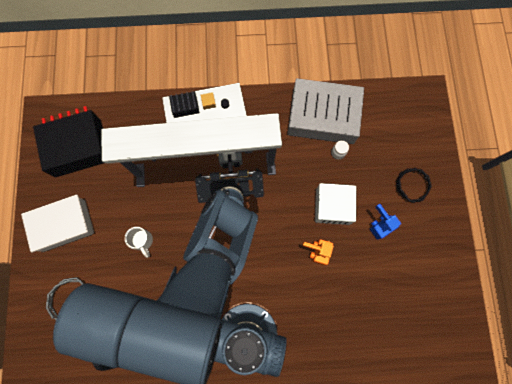

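Call:
carry_out(moves=[[0.5,0,0,0,0,0,0],[0.5,0,0,0,0,0,0],[0.5,0,0,0,0,0,0],[0.5,0,0,0,0,0,0],[0.5,0,0,0,0,0,0]])

```text
time: 27.15
position: [0.4905, 0.0215, 0.2989]
tool_rot: [-0.339, 0.325, -0.611, 0.637]
ft_force: [0.0, -0.0, 0.0]
grip_width: 0.0435
```

Run:
```python
from h import *
import cv2
s=robot.camera('scene')[:,:,::-1].astype(np.float32);a=cv2.imread('pics/scene0.png').astype(np.float32);b=cv2.imread('pics/s16.png').astype(np.float32)
g=lambda i,x0,y0,x1,y1:cv2.cvtColor(i[y0:y1,x0:x1].copy(),cv2.COLOR_BGR2GRAY)
for r in[(230,216,248,238),(325,244,345,264)]:
    print(cv2.phaseCorrelate(g(a,*r),g(s,*r)), np.abs(g(a,*r)-g(s,*r)).max())
r=(240,215,285,270);print('motion since s16',np.abs(g(b,*r)-g(s,*r)).mean(),cv2.phaseCorrelate(g(b,*r),g(s,*r)))
print(robot.get_obs()['ft_force'])
```

```text
((-0.05213969717130951, -0.019240230367552513), 0.9735911552000929) 3.4729996
((-0.053609449052457236, -0.17258719764509145), 1.0001839786767959) 3.4729996
motion since s16 0.92291373 ((0.5423118387263735, -0.011023819992249884), 0.9851690438941673)
[ 0.28819423 -0.27684481  0.03600367]
```

Run:
```python
from h import *
import cv2
s=robot.camera('scene')[:,:,::-1].copy();b=cv2.imread('pics/s16.png')
d=cv2.absdiff(s,b)[215:270,235:290].max(2);print(d.max(),(d>15).sum())
ys,xs=np.where(d>15);print(list(zip(xs+235,ys+215))[:20])
cv2.imwrite('pics/s17.png',s)
cv2.imwrite('pics/a17.png',cv2.resize(np.hstack([b[205:270,235:285],s[205:270,235:285]]),None,fx=7,fy=7,interpolation=cv2.INTER_NEAREST))
```

```text
38 4
[(np.int64(270), np.int64(231)), (np.int64(270), np.int64(232)), (np.int64(280), np.int64(252)), (np.int64(280), np.int64(253))]
```

View pics/a17.png

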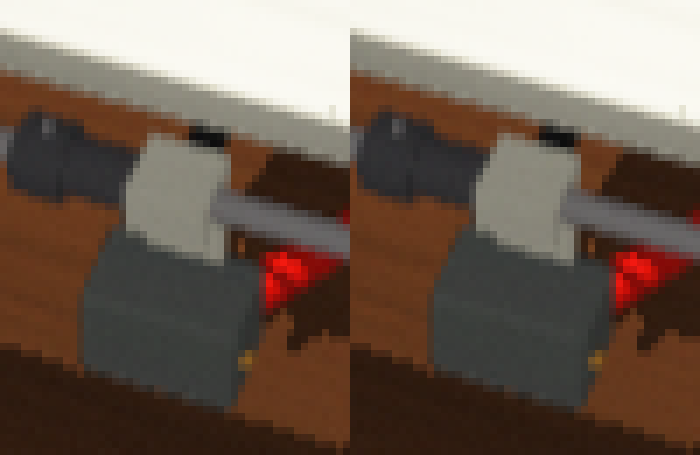

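Both images show the box at rest and hanging upright against the sleeve. Its lip is at crop (125–230, 135–265), and the arm is clear. I'm handing in.

```bash
python3 -c "
from rig import robot
print(robot.hand_in())"
```

```text
the job is handed in; nothing more can be done
None
```

The box now hangs by its hook on the rail, up against the thick collar's sleeve, and I handed the job in at about 27 s of the 48 s allowed. The hand-in gave no verdict.

**What I did:**
- I gripped the grey box by its fin with the tool leaning back 34°, which needed a half turn of the wrist first because the last joint had reached its limit.
- I set the hook on the rail about 85 mm from the thin collar. The wrist read about 5 N upward there, so roughly 7 N on the rail.
- I slid the box along in small steps until the sideways force rose to about 2.7 N at the sleeve, then eased off, opened the gripper and backed away.

**Last checks:**
- **Collars:** both look the same as in the first picture, with no measurable shift.
- **Box:** it looks upright and at rest in front of the sleeve. Between the last two pictures only 4 pixels differed, although an automatic image comparison read about 0.5 pixel of shift; I saw no movement side by side.
- **Arm:** the wrist force was close to zero and the gripper was clear of the box.
- **Bystanders:** the mug, screwdriver and jar look unmoved by eye; I did not measure them.
- **Distance to the thick collar:** I put the hook point about 66 mm from its centre, at the top of the expected 34–66 mm and under the 70 mm limit. This comes from image measurements that are good to only about 2 mm.

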